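Put the paperwork set back into its desk caddy

ROBOT

A 7-joint arm with a two-finger parallel gripper is mounted at the origin on the work surface; the furniture and walls round the work are solid. World frame = base frame: x ahead of the robot, y to its left, z up, the work surface at z = 0. Lengths are in m, angles in rad, forces in N, time in s.
With the tool pointing down it reaches from about 0.4 to 0.85 m from the base axis. Payload 10.4 kg.
Tool frame: the origin (TCP) lies at the centre of the arm's flange, where the gripper is bolted on; the fingertips stand 182 mm ahead of it and the grasp point (between the pads) lies 164 mm ahead of it; z points along the fingers, y is the direction in which the jaws open and shut (so a half turn about z gives the same grasp; the last joint's range is limited). The gripper opens to 87 mm and grips with 3 to 60 N. Pads are 19 mm wide; open, the fingers measure 117 mm over their backs; the gripper's body (75 mm by 190 mm) begins 51 mm behind the grasp point.
Start: joints at [1.169, 0.332, -0.065, 1.46, 0.022, 1.35, -0.088], TCP at [0.231, -0.581, 0.405] pointing down, gripper open.
Joint ranges: [-2.6, 2.6], [-0.5, 2.12], [-1.47, 1.34], [0.16, 2.42], [-1.27, 4.41], [0.06, 2.06], [-2.6, 2.6]. Speed limits (rad/s): [2.22, 2.22, 2.79, 2.79, 3.14, 3.14, 3.14].

INTERFACE

Orientations are given as [roll, pitch, yaw] about the fixed x, y, z axes, in that order (R = Rz(yaw) Ry(pitch) Rx(roll)).
In Python, from workcell import env, viewer gives the robot as it stands.
- The arm moves only by the tool servo_tool, never from a script. Its argument "plan" is a list of rows, each a list of 5 numbers: the shift along the tool's x, y, z in m, then the turn about the tool's z in rad, then the opening, from 0 (shut) to 1 (fully open). A call has 1 to 5 rows; each row is the pose to reach, as a shift and turn from the pose measured when the call began, along the tool's axes at that moment; what a row does not reach only later rows make up. A row lasts 1/12 s, in which the tool goes at most 41.7 mm and 7.16 degrees, less where a joint would pass 70% of its speed; a pose out of reach is approached as far as the arm can. A call with a gripper value outside its range is refused whole. The fingers move at their own pace and stop on an object; the grip force is fixed at half the most. Time passes only in rows, so rows that repeat a pose let the fingers close. It gives the time, the measured TCP pose, the force and the opening at its end, in the units of the state.
- env.read_state(): the state, without advancing time (a new reading comes with each control period).
- viewer.read_camera(name): name is "scene" or "top" or "wrist"; returns the picture (480x640x3 uint8, red, green, blue); there is no depth.
- viewer.camera_model(name): a dict with "camera_matrix" (3x3 intrinsics, pixels), "rvec" (rotation vector, rad) and "tvec" (3), from world to camera coordinates, as OpenCV has them. Camera axes: x right, y down, z forward; pixel columns grow to the right and rows downward; lengths in m; the calibration is good to about 2 mm. A picture is of the moment at which its call begins: read the wrist's pose just before it. camera_model takes no time and is no camera call; for the wrist camera it gives the pose at the moment of the call.
- env.sign_off(): hands the job in, once; it reports no verdict.
The state is a dict: "clock": time; "qpos": joint angles; "dq": joint speeds; "joint_efforts": joint torques, N m; "eef_pos": TCP position; "ee_rot": TCP orientation; "wrist_force": force on the tool from outside, world axes, zero at the start; "torque": the same for the moment, N m; "opening": finger opening in m.
Only numpy, scipy, OpenCV 4.12 (cv2) and the standard library are available. Lean on these libraries where they do the work, as an engineer would, in place of code of your own. Each camera call takes 0.05 s, during which the arm holds its last target. There are 200 camera calls.

TASK

Put the paperwork set back into the plywood desk caddy, each thing upright and fully down in the insert made for it: the stamp in the large rectangular well, the glue bottle with the pointed spout in the small rectangular well, the glue stick in the round well, and the clip box lid-up within the low rim of the flat insert. The hand-gel bottle and the cardboard carton look similar but do not belong to the set: leave them standing where they are.

Things in the scene. Friction and masses are not known exactly. Their poses are not given: they have to be found in the camera images.
- self_inking_stamp_mid (a point): Black self-inking office stamp standing upright: a tall boxy head with rounded edges on a narrower open frame, 46 x 68 x 75 mm, about 85 g, rigid for this job (does not need pressing). Point: its centre, 37.5 mm above its underside. x is across the narrow side; the head, from 34 to 75 mm above the underside, is 44 mm wide along x and 68 mm along y. z is up.
- glue_bottle_yellow_mid (a point): White office-glue bottle with a yellow label and a thin pointed spout cap, standing upright, 33 x 45 x 102 mm, about 80 g. Point: its centre line, 51 mm above its underside. The flattened body, 32 mm thick along x and 45 mm along y, reaches 66 mm above the underside (shoulders narrow near its top); above it are a 19 mm collar and the spout.
- glue_stick_mid (a point): Glue stick: a plain straight cylinder with a white cap on top, standing upright, 27 mm diameter, 92 mm tall, about 30 g. Point: its centre, 46 mm above its underside; z is up. The four upright things stand in a row along the desk's left edge, about 70 to 130 mm between centres: there is most room for fingers that close across the row, roughly along world y.
- clip_box_mid (a point): Small flat lidded box of paper clips (translucent base, flat overlapping lid, shut), lying flat, lid up, 52 x 64 x 21 mm, about 40 g. Point: its centre, 10.5 mm above its underside. It is taken across x, where its sides are 44 to 46 mm apart (only the catch and hinge stick out further, to 52 mm in all); it is 64 mm long along y.
- gel_bottle_mid (a point): Look-alike of the glue bottle, does not belong in the caddy: clear hand-gel bottle with a broad cylindrical flip cap (no spout), standing upright, 38 x 47 x 106 mm. Point: its centre, 53 mm above its underside.
- carton_small_mid (a point): Look-alike of the clip box, does not belong in the caddy: closed one-piece printed cardboard carton without a lid or catch, lying flat, 45 x 75 x 18 mm, too long for the flat insert. Point: its centre, 9 mm above its underside.
- stamp_well_floor (a point): Grey insert, 90 x 80 mm, in any of the four places of the fixed plywood caddy (378 x 90 mm tray, rim 28 mm above the desk). Large rectangular well for the stamp: 76 mm along x and 54 mm along y at the bottom, 24 mm deep, its mouth widened by 3 mm a side. Point: centre of the well's floor, 8 mm above the desk; its top 32 mm above the desk. x runs along the caddy. So the stamp's 68 mm side lies along the insert's x.
- bottle_well_floor (a point): Grey insert, 90 x 80 mm, in any of the four places of the fixed plywood caddy (378 x 90 mm tray, rim 28 mm above the desk). Small rectangular well for the glue bottle: 53 mm along x and 41 mm along y at the bottom, 24 mm deep, its mouth widened by 4 mm a side. Point: centre of the well's floor, 8 mm above the desk; its top 32 mm above the desk. x runs along the caddy. So the bottle's 45 mm side lies along the insert's x.
- round_well_floor (a point): Grey insert, 90 x 80 mm, in any of the four places of the fixed plywood caddy (378 x 90 mm tray, rim 28 mm above the desk). Round well with a raised, flared collar for the glue stick: 35 mm diameter, 38 mm deep, widening to 45 mm over the top 8 mm. Point: centre of the well's floor, 8 mm above the desk; the collar's top 46 mm, the insert's 32 mm. A monitor screen (75 to 440 mm high) stands to the right, about parallel to the caddy, 0.1 m or more from its middle line.
- clip_tray_floor (a point): Grey insert, 90 x 80 mm, in any of the four places of the fixed plywood caddy (378 x 90 mm tray, rim 28 mm above the desk). Flat top with a low rim (9 mm high, leaning out) for the clip box: 70 mm (x) by 58 mm (y) within its foot, both long sides open for the fingers over their middle 46 mm. Point: centre of the flat top, 30 mm above the desk. x runs along the caddy. So the box's 64 mm side lies along the insert's x.

How it is judged:
At the end, for the whole second after the job is handed in: Stamp, glue bottle and glue stick stand upright (0.12 rad) in their own wells, centred within 10 mm; the clip box lies lid up within its rim, within 12 mm; all down to within 4 mm of fully seated, at rest; gel bottle and carton upright, within 25 mm of their starts (horizontal distance between self_inking_stamp_mid and stamp_well_floor below 0.01 m and z of self_inking_stamp_mid in the frame of stamp_well_floor between 0.0325 and 0.0415 m and angle between each of self_inking_stamp_mid, glue_bottle_yellow_mid, glue_stick_mid, clip_box_mid, gel_bottle_mid, carton_small_mid's own z axis and vertical below 0.12 rad and linear speed of each of self_inking_stamp, glue_bottle_yellow, glue_stick, clip_box below 0.02 m/s and horizontal distance between glue_bottle_yellow_mid and bottle_well_floor below 0.01 m and z of glue_bottle_yellow_mid in the frame of bottle_well_floor between 0.046 and 0.055 m and horizontal distance between glue_stick_mid and round_well_floor below 0.01 m and z of glue_stick_mid in the frame of round_well_floor between 0.041 and 0.05 m and horizontal distance between clip_box_mid and clip_tray_floor below 0.012 m and z of clip_box_mid in the frame of clip_tray_floor between 0.0055 and 0.0145 m and distance of each of gel_bottle_mid, carton_small_mid from where it was at the start of the episode below 0.025 m); the robot touches nothing.
It fails at once if the hand-gel bottle is shifted by more than 25 mm or tipped over (distance of gel_bottle_mid from where it was at the start of the episode above 0.025 m or angle between gel_bottle_mid's own z axis and vertical above 0.3 rad).
It fails at once if the carton is shifted by more than 25 mm or tipped over (distance of carton_small_mid from where it was at the start of the episode above 0.025 m or angle between carton_small_mid's own z axis and vertical above 0.3 rad).
It also fails if it takes over 109 s, if anything falls off the work surface, if the arm or the gripper's body presses on something with over 40 N, if the wrist force passes 120 N, or if a joint passes its speed limit or range.

## Working session

There is one attempt and no reset: what is moved stays moved. The work goes in short steps, Python scripts to look and compute and a tool call to move; the robot and the scene stay as the last step left them, time stands still between calls to the robot, and variables do not carry over. Pictures are saved under pics/ and viewed, about 12 in all and at most 16, crops included, and the job is handed in when it is done.

Besides the shell and the picture viewer there is one more tool, called after ">>>" as a command line: name --pt "numbers of a row" for each row, then --argument value for the rest. servo_tool: Moves the arm, as the interface text tells. Its arguments: {"type":"object","properties":{"plan":{"type":"array","items":{"type":"array","items":{"type":"number"}}}},"required":["plan"]}

```bash
mkdir -p pics; ls; cat > h.py <<'E'
import numpy as np, cv2
from workcell import env, viewer
def snap(cam,name):
    m=viewer.camera_model(cam); im=viewer.read_camera(cam)
    cv2.imwrite(f'pics/{name}.png',im[:,:,::-1]); return im,m
def ray(m,px,z):
    K=np.array(m['camera_matrix']);R=cv2.Rodrigues(np.array(m['rvec'],float))[0];t=np.array(m['tvec'],float).ravel()
    c=-R.T@t; out=[]
    for u,v in np.atleast_2d(px):
        d=R.T@np.linalg.solve(K,[u,v,1]); out.append(c+d*(z-c[2])/d[2])
    return np.array(out)
def proj(m,P):
    return cv2.projectPoints(np.atleast_2d(np.array(P,float)),np.array(m['rvec'],float),np.array(m['tvec'],float),np.array(m['camera_matrix']),None)[0][:,0]
E
python3 - <<'E'
from h import *
for c in('top','scene'):
    im,m=snap(c,c+'0'); R=cv2.Rodrigues(np.array(m['rvec'],float))[0]
    print(c,m['camera_matrix'],(-R.T@np.array(m['tvec']).ravel()).round(3),R.round(2).tolist())
print(env.read_state())
E
```

```text
pics
top [[477.95947787   0.         320.26400122]
 [  0.         477.95947787 237.25160922]
 [  0.           0.           1.        ]] [0.338 0.104 0.943] [[-0.03, -1.0, -0.03], [-0.98, 0.03, -0.19], [0.19, 0.02, -0.98]]
scene [[438.56730975   0.         320.99860846]
 [  0.         438.56730975 240.32991898]
 [  0.           0.           1.        ]] [0.064 0.493 0.705] [[-0.65, -0.76, 0.02], [-0.57, 0.48, -0.66], [0.49, -0.44, -0.75]]
{'clock': 0.1, 'qpos': array([ 1.16942031,  0.33284109, -0.06468907,  1.46083584,  0.02160931,
        1.34990369, -0.08849054]), 'dq': array([-0.00033787, -0.00134269,  0.00177456, -0.00122976,  0.0002014 ,
       -0.00031186,  0.00095345]), 'joint_efforts': array([ 1.55733109e-03, -6.24542856e+01,  2.49670947e-02, -3.90714884e+01,
       -6.13512495e-02,  3.65955848e-02,  9.13859435e-05]), 'eef_pos': array([ 0.23107582, -0.58060162,  0.40402334]), 'ee_rot': array([-3.14030223e+00,  6.96911396e-05,  3.78795988e-01]), 'wrist_force': array([ 0.47423182, -0.15602731,  0.38004785]), 'torque': array([-0.05851802,  0.04384214,  0.01440791]), 'opening': 0.08699772532659891}
```

View pics/top0.png

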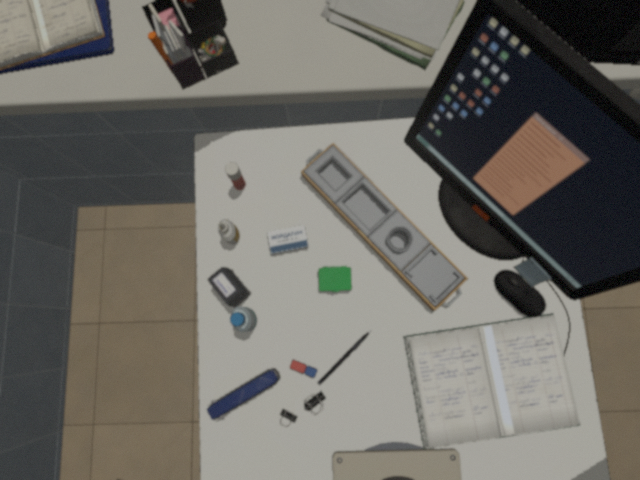

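View pics/scene0.png

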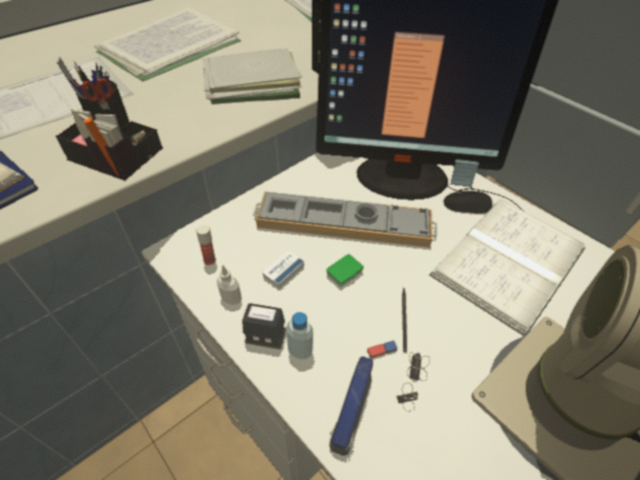

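The top view shows a row on the left: glue stick (235,178), glue bottle (229,232), stamp (230,287) and gel bottle (242,319). The green clip box is at (335,279) and the carton at (288,240). From the top end, the caddy inserts are bottle (333,173), stamp (367,203), round (400,240) and clip tray (434,272). I'll zoom in.

```bash
python3 - <<'E'
import cv2
a=cv2.imread('pics/top0.png')[140:340,200:480]
cv2.imwrite('pics/c1.png',cv2.resize(a,None,fx=2.85,fy=2.85,interpolation=cv2.INTER_CUBIC))
a=cv2.imread('pics/scene0.png')[180:370,190:450]
cv2.imwrite('pics/c2.png',cv2.resize(a,None,fx=3,fy=3,interpolation=cv2.INTER_CUBIC))
E
```

```text
(no output)
```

View pics/c1.png

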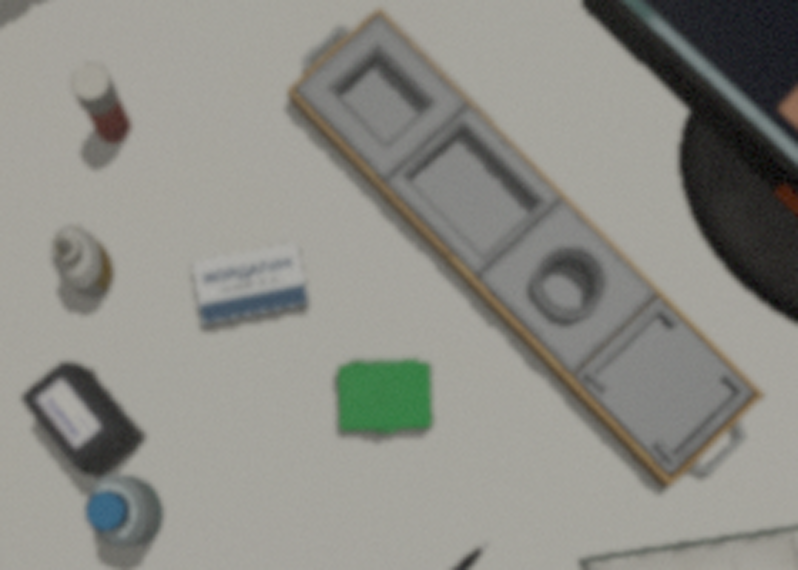

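View pics/c2.png

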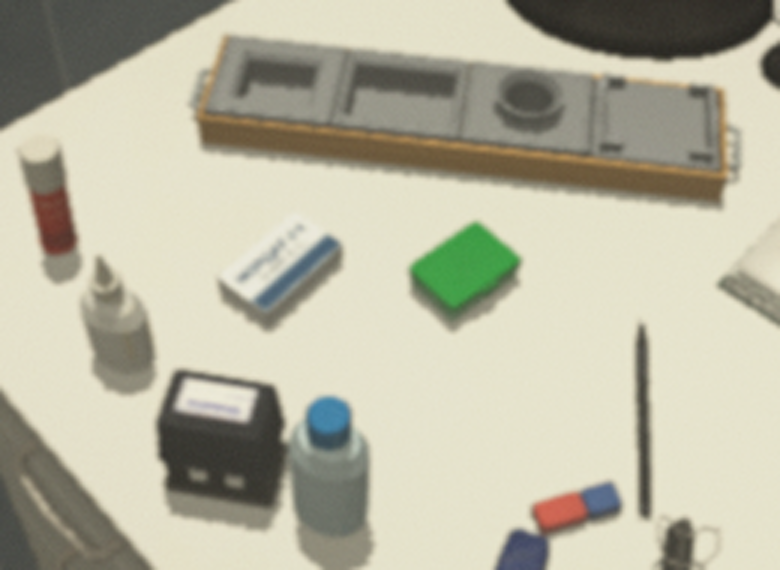

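```bash
cat > meas.py <<'E'
from h import *
m=viewer.camera_model('top'); im=cv2.imread('pics/top0.png')
f=lambda P:np.array(P)/2.85+[200,140]
C=ray(m,f([(378,12),(292,95),(662,487),(760,393)]),.028)
print('caddy',C.round(4).tolist(),'lens',[np.linalg.norm(C[i]-C[i-1]).round(4) for i in range(4)])
c=C.mean(0); a=(C[1]+C[0]-C[2]-C[3])[:2]; a/=np.linalg.norm(a); print('c',c.round(4),'axis yaw',np.arctan2(a[1],a[0]))
print('inner dividers/wells z.032',ray(m,f([(379,140-43),(478,190),(567,285)]),.032).round(4).tolist())
print('tray brackets .039',ray(m,f([(668,318),(592,384),(737,385),(662,455)]),.035).round(4).tolist())
print('stick top',ray(m,f([(92,82)]),.092),'base',ray(m,f([(112,131)]),0.004))
print('spout',ray(m,f([(67,238)]),.102),'body .06',ray(m,f([(84,256)]),.05))
print('stamp top',ray(m,f([(68,363),(25,400),(100,475),(143,437)]),.07).round(4).tolist())
print('gel cap',ray(m,f([(106,511)]),.106),'bot',ray(m,f([(132,512)]),.03))
S=ray(m,f([(338,362),(430,362),(430,431),(340,433)]),.02);print('clip',S.round(4).tolist(),S.mean(0))
S=ray(m,f([(192,262),(295,245),(307,305),(200,325)]),.009);print('carton',S.mean(0))
# monitor lower front edge
M=ray(m,[(416,143),(560,292)],.085);print('mon',M.round(3).tolist())
n=np.array([-a[1],a[0]]);print('mon dist',(M[:,:2]-c[:2])@n,(M[:,:2]-c[:2])@a)
hsv=cv2.cvtColor(im,cv2.COLOR_BGR2HSV)
k=cv2.inRange(hsv,(50,80,40),(75,255,255));k[:140]=0;k[:,450:]=0
ct=max(cv2.findContours(k,0,2)[0],key=cv2.contourArea);r=cv2.minAreaRect(ct);print('green',r)
B=ray(m,cv2.boxPoints(r),.019);print(B.round(4).tolist(),B.mean(0))
k=(im[270:312,205:252].max(2)<75).astype('u1')
ct=max(cv2.findContours(k,0,2,offset=(205,270))[0],key=cv2.contourArea);print('stampblob',cv2.minAreaRect(ct))
E
python3 meas.py
```

```text
caddy [[0.7035, 0.0949, 0.028], [0.6442, 0.1573, 0.028], [0.3649, -0.0816, 0.028], [0.425, -0.1509, 0.028]] lens [np.float64(0.3715), np.float64(0.086), np.float64(0.3675), np.float64(0.0918)]
c [0.5344 0.0049 0.028 ] axis yaw 0.7153988230424866
inner dividers/wells z.032 [[0.6392, 0.0963, 0.032], [0.5699, 0.0305, 0.032], [0.5016, -0.0265, 0.032]]
tray brackets .039 [[0.4764, -0.0921, 0.035], [0.4337, -0.0387, 0.035], [0.4301, -0.1343, 0.035], [0.3855, -0.0816, 0.035]]
stick top [[0.63657051 0.28501051 0.092     ]] base [[0.62999586 0.28898148 0.004     ]]
spout [[0.52975112 0.29812373 0.102     ]] body .06 [[0.52883473 0.29848247 0.05      ]]
stamp top [[0.454, 0.304, 0.07], [0.4308, 0.3317, 0.07], [0.3814, 0.2827, 0.07], [0.4047, 0.2551, 0.07]]
gel cap [[0.35777073 0.27152433 0.106     ]] bot [[0.3584645  0.26938969 0.03      ]]
clip [[0.4556, 0.1303, 0.02], [0.4536, 0.0677, 0.02], [0.4069, 0.0695, 0.02], [0.4073, 0.1302, 0.02]] [0.43085052 0.09943207 0.02      ]
carton [0.51367802 0.19167874 0.009     ]
mon [[0.677, -0.062, 0.085], [0.39, -0.296, 0.085]]
mon dist [-0.14387775 -0.13230758] [ 0.06386914 -0.30669724]
green ((334.5, 279.0), (24.0, 31.0), 90.0)
[[0.4557, 0.1295, 0.019], [0.4538, 0.0693, 0.019], [0.4074, 0.0712, 0.019], [0.4092, 0.1308, 0.019]] [0.43154804 0.10020345 0.019     ]
stampblob ((228.56097412109375, 286.95123291015625), (38.41874694824219, 24.05076026916504), 51.34019470214844)
```

```bash
cat > mv.py <<'E'
import sys,json,numpy as np
from workcell import env
# usage: mv.py "x y z yaw" ... : tool-frame shift for each successive target
s=env.read_state(); p=s['eef_pos']; y=s['ee_rot'][2]
print('t%.2f'%s['clock'],p.round(4),s['ee_rot'].round(3),'F',s['wrist_force'].round(1),'op%.4f'%s['opening'],'q',s['qpos'].round(2))
for a in sys.argv[1:]:
    x,yy,z,w=map(float,a.split()); d=np.array([x,yy,z])-p
    c,sn=np.cos(y),np.sin(y); dw=(w-y+np.pi)%(2*np.pi)-np.pi
    t=[d[0]*c+d[1]*sn,d[0]*sn-d[1]*c,-d[2],-dw]
    print(np.round(t,4).tolist(),'rows',np.ceil(max(np.linalg.norm(t[:3])/.0417,abs(dw)/.125)))
    p=np.array([x,yy,z]);y=w
E
python3 mv.py "0.23 -0.5 0.6 0.38" "0.32 -0.28 0.6 0.6" "0.42 -0.1 0.6 0.715" "0.45 0.1 0.55 0.715"
```

```text
t0.10 [ 0.2311 -0.5806  0.404 ] [-3.14   0.     0.379] F [ 0.5 -0.2  0.4] op0.0870 q [ 1.17  0.33 -0.06  1.46  0.02  1.35 -0.09]
[0.0288, -0.0753, -0.196, -0.0012] rows 6.0
[0.1652, -0.1709, -0.0, -0.22] rows 6.0
[0.1842, -0.0921, -0.0, -0.115] rows 5.0
[0.1538, -0.1314, 0.05, -0.0] rows 5.0
```

>>> servo_tool --pt "0.01 -0.025 -0.04 0 1" --pt "0.015 -0.04 -0.08 0 1" --pt "0.02 -0.055 -0.12 0 1" --pt "0.025 -0.065 -0.16 0 1" --pt "0.029 -0.075 -0.196 0 1"

```text
clock: 0.52
eef_pos: [0.2302, -0.5005, 0.5977]
ee_rot: [-3.14, 0.0, 0.379]
wrist_force: [0.4, -1.6, -0.3]
opening: 0.0866
```

```bash
python3 mv.py "0.24 -0.48 0.6 0.38" "0.31 -0.30 0.6 0.55" "0.42 -0.1 0.6 0.715" "0.45 0.1 0.55 0.715"
```

```text
t0.52 [ 0.2302 -0.5005  0.5977] [-3.14   0.     0.379] F [ 0.4 -1.6 -0.3] op0.0866 q [ 1.13  0.15 -0.08  1.29  0.01  1.71 -0.14]
[0.0167, -0.0154, -0.0023, -0.0011] rows 1.0
[0.1318, -0.1412, -0.0, -0.17] rows 5.0
[0.1983, -0.113, -0.0, -0.165] rows 6.0
[0.1538, -0.1314, 0.05, -0.0] rows 5.0
```

Tracking is good, so I'll chain the moves.

>>> servo_tool --pt "0.03 -0.028 0 -0.03 1" --pt "0.06 -0.06 0 -0.07 1" --pt "0.09 -0.09 0 -0.1 1" --pt "0.12 -0.12 0 -0.14 1" --pt "0.148 -0.155 0 -0.17 1"

```text
clock: 0.93
eef_pos: [0.3089, -0.3065, 0.5975]
ee_rot: [-3.14, 0.0, 0.551]
wrist_force: [1.1, -0.1, 0.7]
opening: 0.0872
```

>>> servo_tool --pt "0.036 -0.02 0 -0.03 1" --pt "0.072 -0.04 0 -0.07 1" --pt "0.108 -0.06 0 -0.1 1" --pt "0.144 -0.08 0 -0.14 1" --pt "0.18 -0.1 0 -0.165 1"

```text
clock: 1.35
eef_pos: [0.4101, -0.1249, 0.5977]
ee_rot: [-3.14, 0.0, 0.718]
wrist_force: [0.3, -1.1, 0.0]
opening: 0.0869
```

```bash
python3 mv.py "0.43 0.08 0.58 0.715"; python3 -c "
from h import *
im,m=snap('wrist','w0');R=cv2.Rodrigues(np.array(m['rvec'],float))[0];print((-R.T@np.array(m['tvec']).ravel()).round(3),R.round(2).tolist(),m['camera_matrix'])
print(proj(m,[[.53,.005,.03],[.418,.294,.07],[.43,.1,.02],[.63,.287,.05]]))"
```

```text
t1.35 [ 0.4101 -0.1249  0.5977] [-3.14   0.     0.718] F [ 0.3 -1.1  0. ] op0.0869 q [ 0.78 -0.12 -0.52  1.55 -0.06  1.7  -0.59]
[0.1498, -0.1412, 0.0177, 0.0034] rows 5.0
[ 0.472 -0.071  0.577] [[0.66, -0.75, -0.0], [-0.72, -0.63, 0.3], [-0.22, -0.19, -0.96]] [[344.48443132   0.         320.39561621]
 [  0.         344.48443132 241.10908976]
 [  0.           0.           1.        ]]
[[ 307.77512163   65.89571432]
 [  70.18811249  -34.79859471]
 [ 215.12305383   76.77658561]
 [ 178.25840509 -186.30931047]]
```

View pics/w0.png

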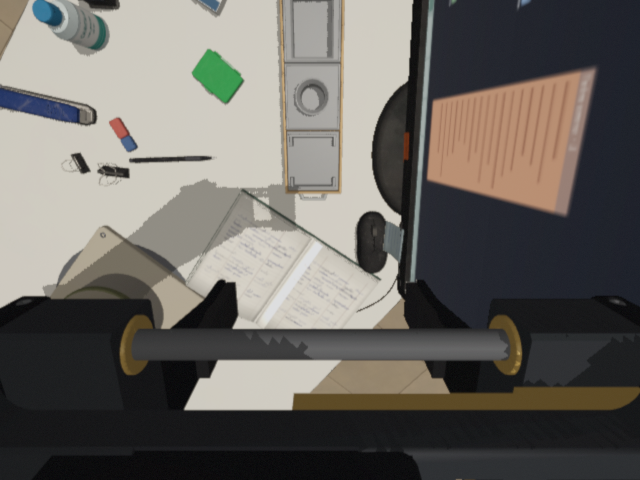

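The wrist view is sharp. It shows the round well at (312,97) and the clip tray at (313,160), with the clip box at (217,76). Next I'll move to see the row and the whole caddy.

>>> servo_tool --pt "0.03 -0.028 0 0 1" --pt "0.06 -0.056 0 0 1" --pt "0.09 -0.085 0 0 1" --pt "0.12 -0.113 0.01 0 1" --pt "0.15 -0.14 0.018 0 1"

```text
clock: 1.82
eef_pos: [0.4302, 0.0808, 0.5821]
ee_rot: [-3.14, -0.003, 0.729]
wrist_force: [1.5, 0.4, 0.4]
opening: 0.0873
```

>>> servo_tool --pt "0.0 0 0 0 1" --pt "0 0 0 0 1"

```text
clock: 1.98
eef_pos: [0.4297, 0.0832, 0.5817]
ee_rot: [-3.14, -0.002, 0.735]
wrist_force: [0.2, -1.7, -0.3]
opening: 0.0871
```

```bash
python3 mv.py; python3 -c "
from h import *
import pickle
im,m=snap('wrist','w1');pickle.dump(m,open('w1.pkl','wb'))
print(proj(m,[[.53,.005,.03],[.418,.294,.07],[.43,.1,.02],[.63,.287,.05]]))"
```

```text
t1.98 [0.4297 0.0832 0.5817] [-3.14e+00 -2.00e-03  7.35e-01] F [ 0.2 -1.7 -0.3] op0.0871 q [ 0.61 -0.11 -0.8   1.56 -0.08  1.66 -1.03]
[[402.98906447 176.16550594]
 [196.56302881  94.95114772]
 [313.01808632 182.2460776 ]
 [307.28652101 -35.64849744]]
```

View pics/w1.png

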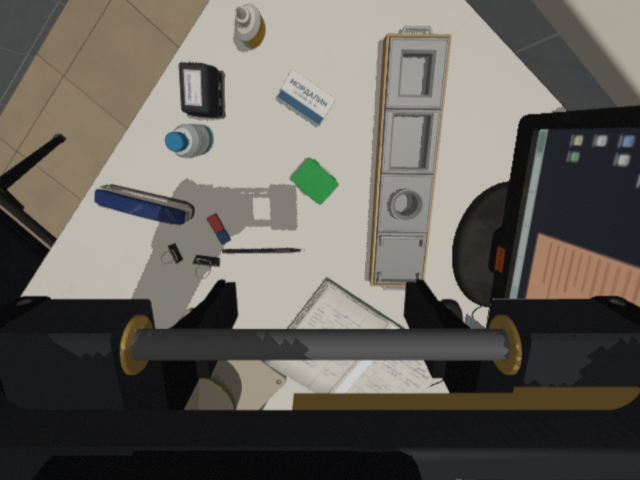

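```bash
python3 -c "
import cv2,numpy as np
a=cv2.imread('pics/w1.png')
b=cv2.resize(a[20:295,360:460],None,fx=2.1,fy=2.1,interpolation=2)
c=cv2.resize(a[0:215,160:350],None,fx=2.6,fy=2.6,interpolation=2)
o=np.zeros((580,720,3),'u1');o[:b.shape[0],:b.shape[1]]=b;o[:c.shape[0],220:220+c.shape[1]]=c
cv2.imwrite('pics/c3.png',o)"
```

```text
(no output)
```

View pics/c3.png

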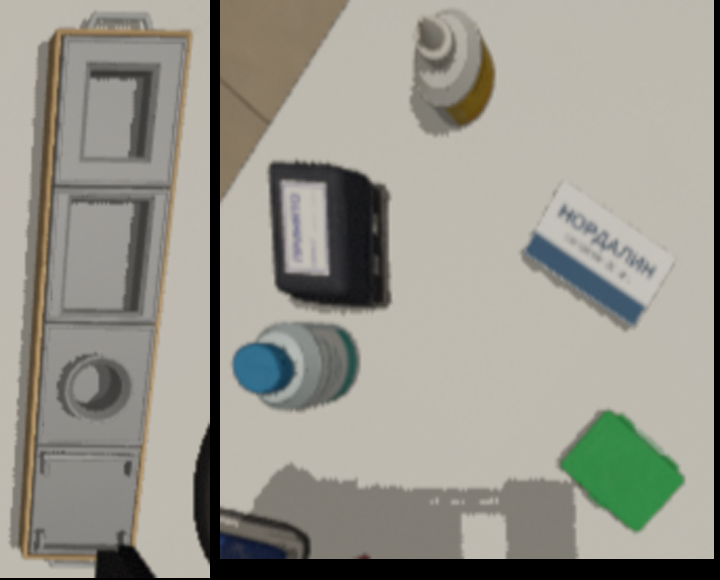

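```bash
cat > m2.py <<'E'
from h import *
import pickle
m=pickle.load(open('w1.pkl','rb'))
f=lambda P:np.array(P)/2.1+[360,20]
g=lambda P:(np.array(P)-[220,0])/2.6+[160,0]
C=ray(m,f([(54,32),(190,32),(24,558)]),.028); print('rim',C.round(4).tolist(),np.linalg.norm(C[1]-C[0]),np.linalg.norm(C[2]-C[0]))
cen=(C[1]+C[2])/2; a=(C[0]-C[2])[:2];L=np.linalg.norm(a);a/=L; b=(C[1]-C[0])[:2]; print('cen',cen,'yaw',np.arctan2(a[1],a[0]),np.arctan2(b[0],-b[1]))
for n,P,z in [('bottle',[(84,65),(158,63),(152,161),(80,160)],.032),('stamp',[(66,197),(154,197),(148,314),(60,313)],.032)]:
    Q=ray(m,f(P),z);print(n,Q.mean(0).round(4),[round(float(np.linalg.norm(Q[i]-Q[i-1])),4) for i in range(4)],((Q.mean(0)-cen)[:2]@a).round(4))
Q=ray(m,f([(97,386)]),.046)[0];print('round',Q.round(4),((Q-cen)[:2]@a).round(4))
Q=ray(m,f([(124,38),(110,186),(98,323),(90,447)]),.032);print('bounds',((Q-cen)[:,:2]@a).round(4))
for k in (.1365,.0455,-.0455,-.1365): print(k,(cen[:2]+a*k).round(4))
S=ray(m,g([(272,163),(280,292)]),.073);d=(S[0]-S[1])[:2];print('stamp left edge',S.round(4).tolist(),np.linalg.norm(d),np.arctan2(d[1],d[0]))
S=ray(m,g([(283,180),(327,180),(329,277),(287,273)]),.075);print('label',S.mean(0),[round(float(np.arctan2(*(S[i]-S[j])[[1,0]])),3) for i,j in((0,3),(1,2))])
print('gelcap',ray(m,g([(262,366)]),.106))
S=ray(m,g([(607,412),(560,465),(638,530),(683,480)]),.02);print('clip',S.mean(0),S.round(4).tolist(),[round(float(np.arctan2(*(S[i]-S[j])[[1,0]])),3) for i,j in((0,3),(1,2))])
print('spout',ray(m,g([(425,20)]),.102),'collar',ray(m,g([(438,42)]),.08))
E
python3 m2.py
```

```text
rim [[0.6469, 0.1598, 0.028], [0.7062, 0.0941, 0.028], [0.3675, -0.088, 0.028]] 0.08857543434970759 0.37350044117721437
cen [0.53682164 0.00300678 0.028     ] yaw 0.7256511884529389 0.7340064142170426
bottle [0.6408 0.0938 0.032 ] [0.0576, 0.0483, 0.0594, 0.0488] 0.138
stamp [0.5722 0.0327 0.032 ] [0.0784, 0.0605, 0.0791, 0.0633] 0.0462
round [ 0.5033 -0.0245  0.046 ] -0.0434
bounds [ 0.1823  0.0926  0.     -0.093 ]
0.1365 [0.6389 0.0936]
0.0455 [0.5709 0.0332]
-0.0455 [ 0.5028 -0.0272]
-0.1365 [ 0.4347 -0.0876]
stamp left edge [[0.4353, 0.3314, 0.073], [0.389, 0.2937, 0.073]] 0.059713478240618297 0.6834727758439127
label [0.42290998 0.30070409 0.075     ] [0.666, 0.656]
gelcap [[0.36210909 0.26993246 0.106     ]]
clip [0.43243646 0.09865281 0.02      ] [[0.4527, 0.1288, 0.02], [0.4107, 0.1292, 0.02], [0.4128, 0.0681, 0.02], [0.4536, 0.0684, 0.02]] [1.584, 1.605]
spout [[0.53135589 0.30275828 0.102     ]] collar [[0.53035017 0.30060968 0.08      ]]
```

The wrist view agrees with the top view: caddy yaw is 0.725 and its centre is about (0.537, 0.003). I'll go above the stamp for a parallax-free look.

```bash
python3 mv.py "0.355 0.235 0.40 0.70"
```

```text
t2.03 [0.4301 0.0811 0.5819] [-3.14e+00 -2.00e-03  7.31e-01] F [-0.2 -1.1 -0. ] op0.0870 q [ 0.61 -0.11 -0.8   1.55 -0.08  1.66 -1.03]
[0.0468, -0.1647, 0.1819, 0.0311] rows 6.0
```

>>> servo_tool --pt "0.007 -0.027 0.028 0.005 1" --pt "0.015 -0.055 0.058 0.01 1" --pt "0.023 -0.082 0.088 0.015 1" --pt "0.031 -0.11 0.118 0.02 1" --pt "0.039 -0.137 0.148 0.031 1"

```text
clock: 2.45
eef_pos: [0.3674, 0.209, 0.433]
ee_rot: [-3.141, -0.002, 0.697]
wrist_force: [0.3, 0.8, 1.3]
opening: 0.0868
```

>>> servo_tool --pt "0.008 -0.028 0.034 0 1" --pt "0.008 -0.028 0.034 0 1" --pt "0.008 -0.028 0.034 0 1"

```text
clock: 2.7
eef_pos: [0.3553, 0.2351, 0.3978]
ee_rot: [-3.14, 0.0, 0.697]
wrist_force: [0.2, -0.6, 0.1]
opening: 0.087
```

```bash
python3 mv.py; python3 -c "
from h import *
import pickle
im,m=snap('wrist','w2');pickle.dump(m,open('w2.pkl','wb'))
print(proj(m,[[.422,.297,.075],[.530,.300,.03],[.63,.287,.05]]))"
```

```text
t2.70 [0.3553 0.2351 0.3978] [-3.14   0.     0.697] F [ 0.2 -0.6  0.1] op0.0870 q [ 0.49 -0.12 -1.08  1.91 -0.11  1.28 -1.43]
[[314.98433423 122.73793788]
 [391.33179879  22.93782493]
 [498.41393796 -86.75497492]]
```

View pics/w2.png

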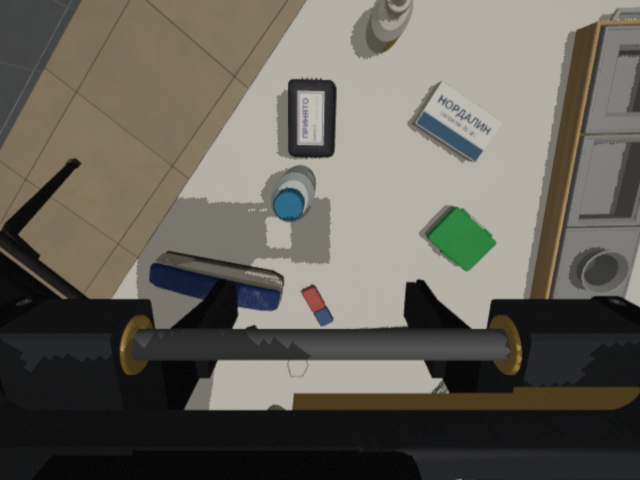

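The stamp's head spans (289–336, 80–158) and is nearly upright in the image. The gel bottle's cap is at (289,204).

```bash
python3 - <<'E'
from h import *
import pickle
m=pickle.load(open('w2.pkl','rb'));im=cv2.imread('pics/w2.png')
k=np.zeros((480,640),'u1');k[70:165,280:345]=(im[70:165,280:345].max(2)<70)
ct=max(cv2.findContours(k,0,2)[0],key=cv2.contourArea);r=cv2.minAreaRect(ct);print(r,cv2.boundingRect(ct))
for z in(.07,.075):
  B=ray(m,cv2.boxPoints(r),z);print(z,B.mean(0).round(4),[round(float(np.linalg.norm(B[i]-B[i-1])),4) for i in range(4)],[round(float(np.arctan2(*(B[i]-B[i-1])[[1,0]])),3) for i in range(4)])
E
python3 mv.py ".423 .297 0.30 0.67" ".423 .297 .226 .67"
```

```text
((311.4999694824219, 117.99998474121094), (46.99999237060547, 77.99998474121094), 0.0) (288, 79, 48, 79)
0.07 [0.4223 0.3012 0.07  ] [0.0408, 0.062, 0.0383, 0.0619] [2.268, 0.669, -0.874, -2.432]
0.075 [0.4223 0.301  0.075 ] [0.0402, 0.0609, 0.0377, 0.0609] [2.268, 0.669, -0.874, -2.432]
t2.75 [0.3563 0.2345 0.3991] [-3.141e+00 -2.000e-03  6.950e-01] F [ 0.4 -0.5  0.4] op0.0869 q [ 0.49 -0.12 -1.08  1.91 -0.11  1.29 -1.43]
[0.0913, -0.0053, 0.0991, 0.0255] rows 4.0
[0.0, 0.0, 0.074, -0.0] rows 2.0
```

```bash
python3 mv.py ".4225 .3012 0.30 0.675" ".4225 .3012 .228 .675"
```

```text
t2.75 [0.3563 0.2345 0.3991] [-3.141e+00 -2.000e-03  6.950e-01] F [ 0.4 -0.5  0.4] op0.0869 q [ 0.49 -0.12 -1.08  1.91 -0.11  1.29 -1.43]
[0.0936, -0.0088, 0.0991, 0.0205] rows 4.0
[0.0, 0.0, 0.072, -0.0] rows 2.0
```

>>> servo_tool --pt "0.026 -0.003 0.02 0.005 1" --pt "0.055 -0.006 0.045 0.01 1" --pt "0.085 -0.009 0.07 0.02 1" --pt "0.0936 -0.009 0.099 0.02 1" --pt "0.0936 -0.009 0.099 0.02 1"

```text
clock: 3.17
eef_pos: [0.4256, 0.2999, 0.2942]
ee_rot: [-3.136, 0.006, 0.671]
wrist_force: [-1.4, -1.3, -0.5]
opening: 0.0866
```

```bash
python3 mv.py ".4225 .3012 .228 .675"
```

```text
t3.17 [0.4256 0.2999 0.2942] [-3.136  0.006  0.671] F [-1.4 -1.3 -0.5] op0.0866 q [ 0.23  0.4  -1.09  1.82  0.38  1.16 -1.89]
[-0.0016, -0.0029, 0.0662, -0.0037] rows 2.0
```

>>> servo_tool --pt "-0.002 -0.003 0.03 0 1" --pt "-0.002 -0.003 0.05 0 1" --pt "-0.002 -0.003 0.066 0 1" --pt "-0.002 -0.003 0.066 0 1"

```text
clock: 3.5
eef_pos: [0.4228, 0.2984, 0.2263]
ee_rot: [-3.138, 0.01, 0.668]
wrist_force: [-0.5, -0.8, 0.3]
opening: 0.0869
```

>>> servo_tool --pt "0 0 0 0 0" --pt "0 0 0 0 0" --pt "0 0 0 0 0" --pt "0 0 0 0 0" --pt "0 0 0 0 0"

```text
clock: 3.92
eef_pos: [0.4232, 0.2984, 0.2272]
ee_rot: [-3.138, 0.008, 0.668]
wrist_force: [0.0, 0.0, 1.2]
opening: 0.0615
```

```bash
python3 mv.py ".4225 .3012 .30 .7" ".47 .20 .38 .725" ".5718 .0329 .36 .725" ".5718 .0329 .238 .725"
```

```text
t3.92 [0.4232 0.2984 0.2272] [-3.138  0.008  0.668] F [0.  0.  1.2] op0.0615 q [ 0.16  0.49 -1.02  1.89  0.47  1.05 -1.96]
[0.0012, -0.0026, -0.0728, -0.0324] rows 2.0
[-0.0289, 0.108, -0.08, -0.025] rows 4.0
[-0.0346, 0.1926, 0.02, -0.0] rows 5.0
[0.0, 0.0, 0.122, -0.0] rows 3.0
```

>>> servo_tool --pt "0 -0.002 0 0 0" --pt "0 -0.002 0 0 0" --pt "0 -0.002 0 0 0" --pt "0 -0.002 0 0 0" --pt "0 -0.002 0 0 0"

```text
clock: 4.33
eef_pos: [0.4218, 0.3003, 0.2274]
ee_rot: [-3.138, 0.008, 0.668]
wrist_force: [-0.6, 1.3, 2.6]
opening: 0.0411
```

>>> servo_tool --pt "0 0 0 0 0" --pt "0 0 0 0 0" --pt "0 0 0 0 0"

```text
clock: 4.58
eef_pos: [0.4218, 0.3003, 0.2274]
ee_rot: [-3.138, 0.008, 0.668]
wrist_force: [0.8, 0.3, 1.7]
opening: 0.0405
```

>>> servo_tool --pt "0 0 -0.02 0 0" --pt "0 0 -0.05 0 0" --pt "0 0 -0.08 0 0" --pt "0 0.02 -0.11 -0.03 0" --pt "0 0.05 -0.13 -0.05 0"

```text
clock: 5.0
eef_pos: [0.4525, 0.2635, 0.36]
ee_rot: [-3.138, 0.006, 0.725]
wrist_force: [1.1, 0.4, -1.2]
opening: 0.0409
```

```bash
python3 mv.py ".5 .15 .38 .725" ".5718 .0329 .34 .725" ".5718 .0329 .238 .725"
```

```text
t5.00 [0.4525 0.2635 0.36  ] [-3.138  0.006  0.725] F [ 1.1  0.4 -1.2] op0.0409 q [ 0.36  0.33 -1.14  1.74  0.31  1.27 -1.7 ]
[-0.0397, 0.1165, -0.02, 0.0001] rows 3.0
[-0.0239, 0.1353, 0.04, -0.0] rows 4.0
[0.0, 0.0, 0.102, -0.0] rows 3.0
```

>>> servo_tool --pt "-0.01 0.035 0 0 0" --pt "-0.02 0.07 0 0 0" --pt "-0.03 0.105 0 0 0" --pt "-0.04 0.14 0 0 0" --pt "-0.045 0.175 0 0 0"

```text
clock: 5.42
eef_pos: [0.535, 0.1003, 0.3594]
ee_rot: [-3.138, 0.007, 0.724]
wrist_force: [0.7, 0.2, -1.7]
opening: 0.0412
```

>>> servo_tool --pt "-0.005 0.025 0 0 0" --pt "-0.01 0.05 0.005 0 0" --pt "-0.015 0.07 0.01 0 0" --pt "-0.019 0.077 0.02 0 0" --pt "-0.019 0.077 0.02 0 0"

```text
clock: 5.83
eef_pos: [0.5715, 0.0275, 0.3367]
ee_rot: [-3.136, 0.009, 0.721]
wrist_force: [-1.6, -0.5, -0.8]
opening: 0.0411
```

```bash
python3 mv.py ".5718 .0329 .30 .725" ".5718 .0329 .27 .725"; python3 -c "
from h import *
im,m=snap('scene','s1');im,m2=snap('top','t1')
print(proj(m,[.5718,.0329,.1]),proj(m2,[.5718,.0329,.1]))
a=cv2.imread('pics/s1.png')[150:350,210:450];b=cv2.imread('pics/t1.png')[130:330,280:480]
cv2.imwrite('pics/c4.png',cv2.resize(np.hstack([a,b]),None,fx=1.8,fy=2.5))"
```

```text
t5.83 [0.5715 0.0275 0.3367] [-3.136  0.009  0.721] F [-1.6 -0.5 -0.8] op0.0411 q [ 0.67  0.45 -1.01  1.65  0.39  1.28 -1.26]
[0.0038, -0.0038, 0.0367, -0.0041] rows 1.0
[0.0, 0.0, 0.03, -0.0] rows 1.0
[[323.87812792 186.52894671]] [[368.94526656 196.37310593]]
```

View pics/c4.png

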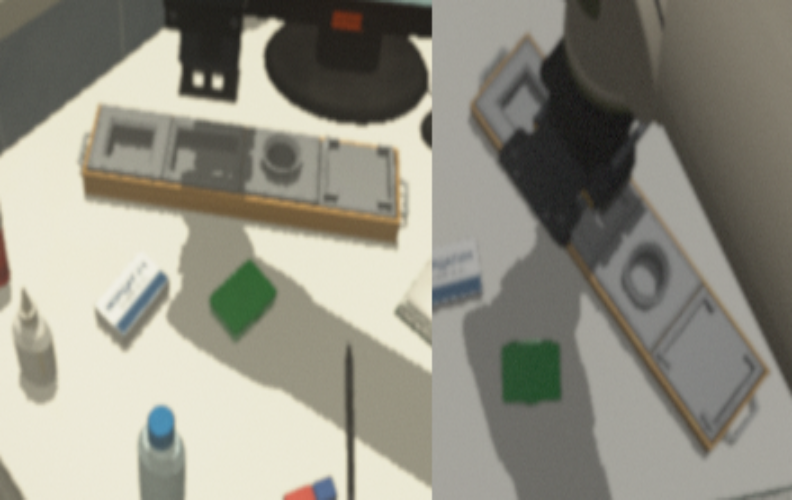

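```bash
python3 - <<'E'
from h import *
m=viewer.camera_model('scene')
P=np.array([(181,94),(239,101)])/[1.8,2.5]+[210,150]
Q=ray(m,P,.110);print(Q, np.linalg.norm(Q[0]-Q[1]))
a=np.array([np.cos(.725),np.sin(.725)]);n=np.array([-a[1],a[0]]);d=Q.mean(0)[:2]-[.5715,.0275];print(d@a,d@n)
E
python3 mv.py ".5718 .0329 .28 .725"
```

```text
[[0.57823827 0.06342702 0.11      ]
 [0.53017479 0.01886555 0.11      ]] 0.06554252350239395
-0.003894819991730365 0.02168215006649272
t5.93 [0.571  0.031  0.3387] [-3.137  0.007  0.725] F [-0.3  0.3 -0.3] op0.0409 q [ 0.67  0.45 -1.01  1.65  0.39  1.28 -1.26]
[0.0019, -0.0008, 0.0587, 0.0003] rows 2.0
```

>>> servo_tool --pt "0.005 -0.001 0.02 0 0" --pt "0.005 -0.001 0.045 0 0" --pt "0.005 -0.001 0.059 0 0" --pt "0.005 -0.001 0.059 0 0"

```text
clock: 6.27
eef_pos: [0.5721, 0.0361, 0.2772]
ee_rot: [-3.134, 0.01, 0.728]
wrist_force: [-1.1, -0.8, -0.7]
opening: 0.0409
```

```bash
python3 mv.py ".574 .0349 .258 .725";python3 - <<'E'
from h import *
snap('scene','s2');
a=cv2.imread('pics/s2.png')[170:270,230:450]
cv2.imwrite('pics/c5.png',cv2.resize(a,None,fx=3.5,fy=3.5,interpolation=2))
E
```

```text
t6.27 [0.5721 0.0361 0.2772] [-3.134  0.01   0.728] F [-1.1 -0.8 -0.7] op0.0409 q [ 0.63  0.52 -0.97  1.71  0.45  1.18 -1.31]
[0.0006, 0.0022, 0.0192, 0.0026] rows 1.0
```

View pics/c5.png

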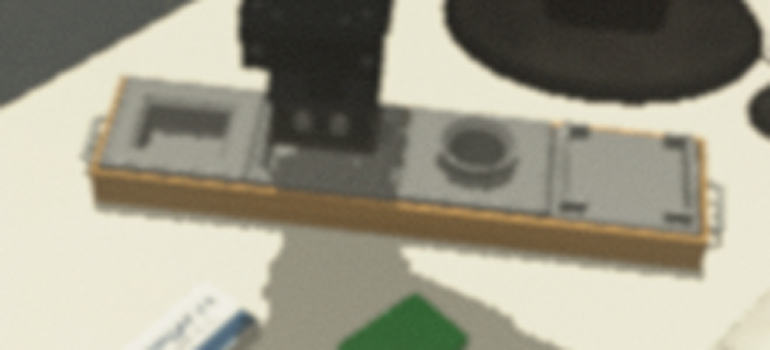

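```bash
python3 - <<'E'
from h import *
m=viewer.camera_model('scene')
P=np.array([(269,146),(377,153)])/3.5+[230,170]
Q=ray(m,P,.050);print(Q, np.linalg.norm(Q[0]-Q[1]))
a=np.array([np.cos(.725),np.sin(.725)]);n=np.array([-a[1],a[0]])
for r in([.5721,.0361],[.5718,.0329]):
  d=Q.mean(0)[:2]-r;print(d@a,d@n)
# scene estimate of stamp well mouth at z=.032: insert borders at left/right of the stamp insert
P=np.array([(258,130),(405,150)])/3.5+[230,170]
Q=ray(m,P,.032).mean(0)[:2]-[.5718,.0329];print('insert mid',Q@a)
E
python3 mv.py ".5725 .0335 .258 .725"
```

```text
[[0.57657617 0.07509386 0.05      ]
 [0.53023276 0.02894678 0.05      ]] 0.06540080368423541
-0.003436269466032525 0.024314022088142356
-0.0010896862229198964 0.02651027960563503
insert mid -0.003031637331117954
t6.32 [0.5728 0.036  0.2791] [-3.135  0.009  0.727] F [ 0.2 -0.5 -1.2] op0.0413 q [ 0.63  0.51 -0.97  1.7   0.45  1.18 -1.31]
[-0.0019, 0.0017, 0.0211, 0.0021] rows 1.0
```

>>> servo_tool --pt "-0.002 0.002 0.01 0 0" --pt "-0.002 0.002 0.02 0 0" --pt "-0.002 0.002 0.03 0 0" --pt "-0.002 0.002 0.035 0 0"

```text
clock: 6.65
eef_pos: [0.5719, 0.0329, 0.2427]
ee_rot: [-3.135, 0.01, 0.727]
wrist_force: [-0.8, 0.3, -1.6]
opening: 0.0414
```

```bash
python3 mv.py ".5725 .0335 .2355 .725"
```

```text
t6.65 [0.5719 0.0329 0.2427] [-3.135  0.01   0.727] F [-0.8  0.3 -1.6] op0.0414 q [ 0.61  0.55 -0.95  1.73  0.49  1.12 -1.33]
[0.0009, -0.0001, 0.0072, 0.0018] rows 1.0
```

No contact, and the stamp is about 15 mm into the well. I'll lower it the rest of the way and release.

>>> servo_tool --pt "0 0 0.004 0 0" --pt "0 0 0.007 0 0" --pt "0 0 0.008 0 0"

```text
clock: 6.9
eef_pos: [0.5717, 0.033, 0.2354]
ee_rot: [-3.135, 0.011, 0.727]
wrist_force: [-10.2, -2.8, 18.2]
opening: 0.0412
```

>>> servo_tool --pt "0 0 0 0 0.8" --pt "0 0 0 0 0.8" --pt "0 0 0 0 0.8" --pt "0 0 0 0 0.8" --pt "0 0 0 0 0.8"

```text
clock: 7.32
eef_pos: [0.5718, 0.033, 0.2353]
ee_rot: [-3.135, 0.011, 0.727]
wrist_force: [-0.1, -0.0, 0.1]
opening: 0.0653
```

>>> servo_tool --pt "0 0 -0.02 0 1" --pt "0 0 -0.04 0 1" --pt "0 0 -0.08 0 1" --pt "0 0 -0.115 0 1" --pt "0 0 -0.15 0 1"

```text
clock: 7.73
eef_pos: [0.5735, 0.0334, 0.387]
ee_rot: [-3.134, 0.011, 0.727]
wrist_force: [1.6, -0.6, 0.5]
opening: 0.0861
```

```bash
python3 mv.py ".47 .235 .42 .725"
```

```text
t7.73 [0.5735 0.0334 0.387 ] [-3.134  0.011  0.727] F [ 1.6 -0.6  0.5] op0.0861 q [ 0.68  0.41 -1.03  1.58  0.36  1.37 -1.24]
[0.0567, -0.2194, -0.033, 0.0021] rows 6.0
```

>>> servo_tool --pt "0.01 -0.037 -0.01 0 1" --pt "0.02 -0.074 -0.02 0 1" --pt "0.03 -0.111 -0.03 0 1" --pt "0.04 -0.148 -0.033 0 1" --pt "0.048 -0.185 -0.033 0 1"

```text
clock: 8.15
eef_pos: [0.4858, 0.2054, 0.4219]
ee_rot: [-3.135, 0.009, 0.727]
wrist_force: [0.6, 1.2, -0.2]
opening: 0.087
```

>>> servo_tool --pt "0.005 -0.035 0 0 1" --pt "0.005 -0.04 0.01 0 1" --pt "0.005 -0.04 0.02 0 1" --pt "0.005 -0.04 0.02 0 1"

```text
clock: 8.48
eef_pos: [0.4627, 0.2377, 0.4002]
ee_rot: [-3.136, 0.011, 0.727]
wrist_force: [-0.0, 0.4, 0.2]
opening: 0.0873
```

```bash
python3 mv.py; python3 -c "
from h import *
import pickle
im,m=snap('wrist','w3');pickle.dump(m,open('w3.pkl','wb'))
print(proj(m,[[.530,.300,.03],[.63,.287,.05]]))
u=cv2.imread('pics/w3.png')
cv2.imwrite('pics/c6.png',cv2.resize(u[0:250,230:563],None,fx=2.4,fy=2.4,interpolation=2))"
```

```text
t8.48 [0.4627 0.2377 0.4002] [-3.136  0.011  0.727] F [-0.   0.4  0.2] op0.0873 q [ 0.44  0.29 -1.16  1.69  0.26  1.35 -1.61]
[[320.62128883 118.7914339 ]
 [411.22108225  34.57363316]]
```

View pics/c6.png

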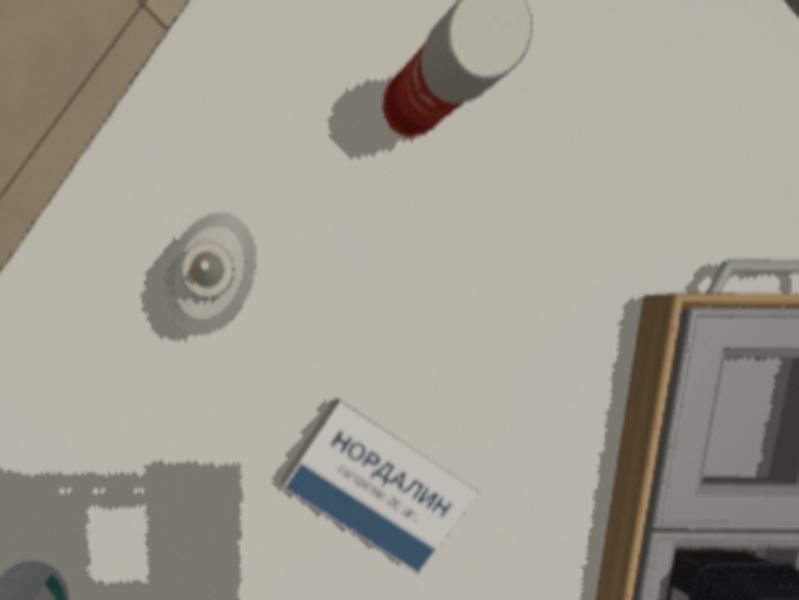

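The bottle is seen straight from above with its tip at crop (205,264), and its body is an ellipse tilted clockwise. The stick is at crop (410,120) for the base and (490,37) for the top. I'll get the ellipse's direction numerically.

```bash
python3 - <<'E'
import cv2
a=cv2.imread('pics/w3.png')
for v in range(86,146,5): print(v,' '.join('%d/%d'%(a[v,u].mean(),int(a[v,u,2])-int(a[v,u,0])) for u in range(284,344,3)))
E
```

```text
86 178/14 178/14 178/14 177/14 178/14 177/14 178/14 178/14 177/14 177/14 178/14 178/14 178/14 177/14 178/14 178/14 177/14 178/14 178/14 178/14
91 178/14 177/13 178/14 178/14 177/14 178/14 178/14 177/14 178/14 171/14 137/12 138/12 142/12 147/13 150/13 158/14 178/14 178/14 177/14 177/13
96 177/15 178/14 178/14 178/14 177/13 178/14 178/13 175/14 128/11 130/12 159/13 165/14 168/14 169/13 159/13 149/13 146/15 177/14 178/14 178/14
101 178/14 177/13 178/14 178/14 178/14 173/14 118/11 121/11 144/12 150/14 154/16 155/16 160/15 167/14 170/13 166/14 144/13 145/15 178/14 177/13
106 178/14 178/14 178/14 178/14 156/13 118/11 117/10 111/10 158/17 143/18 102/24 111/22 136/17 168/17 162/14 167/14 142/13 139/13 178/14 178/14
111 179/14 178/14 177/14 127/12 118/11 113/11 104/9 118/12 151/18 83/27 151/17 117/15 114/13 145/16 155/16 165/14 139/13 137/13 178/14 177/14
116 178/14 179/13 155/13 117/12 118/11 104/11 104/10 112/11 111/13 84/19 84/11 95/12 104/13 164/18 133/14 161/14 134/12 151/13 178/14 178/14
121 177/14 178/14 127/12 118/11 118/11 112/10 103/10 111/11 107/12 149/16 160/18 161/18 161/17 135/14 160/14 135/12 134/11 176/13 178/13 178/14
126 178/14 178/14 121/12 118/11 117/11 118/13 114/11 151/14 156/14 136/13 154/13 155/14 158/13 159/14 129/11 129/11 175/14 178/14 178/14 179/14
131 178/14 178/13 172/13 118/12 118/11 118/11 116/10 118/11 133/14 157/14 159/14 153/12 132/12 127/11 125/12 175/14 178/14 178/14 177/14 178/14
136 178/14 178/13 178/14 129/13 118/11 117/12 118/11 122/12 122/12 124/12 125/11 125/11 132/13 159/13 178/14 178/14 178/14 178/14 178/13 178/14
141 178/14 178/13 178/14 178/14 172/14 172/14 131/11 147/12 173/14 177/14 178/14 178/14 178/14 178/14 178/14 178/13 178/14 178/14 178/14 179/14
```

```bash
python3 - <<'E'
from h import *
import pickle
m=pickle.load(open('w3.pkl','rb'));a=cv2.imread('pics/w3.png').astype(float).mean(2)
k=np.zeros((480,640),'u1');w=a[84:146,280:345]
k[84:146,280:345]=(w<172)&(abs(w-118)>3)
k=cv2.morphologyEx(k,cv2.MORPH_OPEN,np.ones((3,3),'u1'))
ct=max(cv2.findContours(k,0,1)[0],key=cv2.contourArea);h=cv2.convexHull(ct)
for v in range(84,146,2): print(''.join('#' if x else '.' for x in k[v,284:344]))
for n,c in(('rect',cv2.minAreaRect(h)),('ell',cv2.fitEllipse(ct)),('ellh',cv2.fitEllipse(h))): print(n,c)
el=cv2.fitEllipse(h)
ang=np.radians(el[2]+(90 if el[1][1]>el[1][0] else 0));c=np.array(el[0]);d=np.array([np.cos(ang),np.sin(ang)])*20
Q=ray(m,[c,c-d,c+d],.05);e=Q[2]-Q[1];print(Q[0],np.arctan2(e[1],e[0])%np.pi, np.hypot(*e[:2])/40*max(el[1]),np.hypot(*e[:2])/40*min(el[1]))
t=np.array([205,264])/2.4+[230,0];print('tip',ray(m,t,.1))
st=np.array([490,37])/2.4+[230,0];print('stick top',ray(m,st,.092),'base',ray(m,np.array([409,112])/2.4+[230,0],.0))
E
```

```text
............................................................
............................................................
.................................#########..................
.............................#################..............
..........................######################............
........................##########################..........
......................#############################.........
.....................###############################........
.....................###############################........
......................###############################.......
......................###############################.......
......................######.####..##################.......
..................###.###########....################.......
.................####.###########.....###############.......
...............######.##########.#####.##############.......
...............######.################.##############.......
..............#######################.##############........
..............##############.######.################........
..
[... 641 characters left out ...]
...........................
............................................................
............................................................
rect ((317.56036376953125, 113.52588653564453), (36.10927200317383, 52.785194396972656), 23.198591232299805)
ell ((318.71539306640625, 112.71629333496094), (34.252967834472656, 51.38459396362305), 12.259209632873535)
ellh ((317.4040222167969, 113.22966003417969), (36.920379638671875, 52.97235107421875), 16.049610137939453)
[0.53122787 0.30480307 0.05      ] 0.4271317811069246 0.044824930792245574 0.031241835194518165
tip [[0.53078913 0.30545875 0.1       ]]
stick top [[0.63582856 0.28405674 0.092     ]] base [[0.63196185 0.28662899 0.        ]]
```

```bash
python3 mv.py ".531 .3035 .32 .44" ".531 .3035 .22 .44"
```

```text
t8.53 [0.4633 0.2371 0.4009] [-3.135  0.011  0.726] F [ 0.9 -0.5 -0.1] op0.0869 q [ 0.44  0.29 -1.16  1.69  0.26  1.35 -1.61]
[0.0946, -0.0047, 0.0809, 0.2856] rows 3.0
[0.0, 0.0, 0.1, -0.0] rows 3.0
```

>>> servo_tool --pt "0.03 -0.002 0.02 0.09 1" --pt "0.06 -0.004 0.045 0.18 1" --pt "0.09 -0.005 0.075 0.27 1" --pt "0.0946 -0.005 0.081 0.286 1" --pt "0.0946 -0.005 0.081 0.286 1"

```text
clock: 8.95
eef_pos: [0.531, 0.3027, 0.3157]
ee_rot: [-3.137, 0.018, 0.438]
wrist_force: [0.0, -0.3, 0.5]
opening: 0.0872
```

```bash
python3 mv.py ".531 .3035 .22 .44"
```

```text
t8.95 [0.531  0.3027 0.3157] [-3.137  0.018  0.438] F [ 0.  -0.3  0.5] op0.0872 q [ 0.13  0.56 -0.97  1.56  0.46  1.29 -2.04]
[0.0004, -0.0007, 0.0957, -0.0018] rows 3.0
```

>>> servo_tool --pt "0 -0.001 0.035 0 1" --pt "0 -0.001 0.07 0 1" --pt "0 -0.001 0.096 0 1" --pt "0 -0.001 0.096 0 1" --pt "0 -0.001 0.096 0 0"

```text
clock: 9.37
eef_pos: [0.5293, 0.302, 0.2208]
ee_rot: [-3.138, 0.018, 0.438]
wrist_force: [-0.1, 0.8, 0.0]
opening: 0.0845
```

>>> servo_tool --pt "0 0 0 0 0" --pt "0 0 0 0 0" --pt "0 0 0 0 0" --pt "0 0 0 0 0" --pt "0 0 0 0 0"

```text
clock: 9.78
eef_pos: [0.5295, 0.3021, 0.2216]
ee_rot: [-3.138, 0.017, 0.438]
wrist_force: [-0.0, 0.2, -0.9]
opening: 0.055
```

>>> servo_tool --pt "0 0 0 0 0" --pt "0 0 0 0 0" --pt "0 0 0 0 0" --pt "0 0 0 0 0" --pt "0 0 0 0 0"

```text
clock: 10.2
eef_pos: [0.5295, 0.3022, 0.2216]
ee_rot: [-3.138, 0.017, 0.438]
wrist_force: [-0.0, 0.5, 1.7]
opening: 0.0313
```

>>> servo_tool --pt "0 0 0 0 0" --pt "0 0 0 0 0" --pt "0 0 0 0 0"

```text
clock: 10.45
eef_pos: [0.5295, 0.3022, 0.2216]
ee_rot: [-3.138, 0.017, 0.438]
wrist_force: [0.1, -0.6, 0.9]
opening: 0.0311
```

```bash
python3 mv.py ".531 .3035 .36 .725" ".640 .0933 .36 .725" ".640 .0933 .228 .725"
```

```text
t10.45 [0.5295 0.3022 0.2216] [-3.138  0.017  0.438] F [ 0.1 -0.6  0.9] op0.0311 q [ 0.09  0.65 -0.91  1.65  0.55  1.14 -2.1 ]
[0.0019, -0.0005, -0.1384, -0.2872] rows 4.0
[-0.0578, 0.2296, -0.0, -0.0] rows 6.0
[0.0, 0.0, 0.132, -0.0] rows 4.0
```

>>> servo_tool --pt "0 0 -0.03 0 0" --pt "0 0 -0.065 -0.07 0" --pt "0 0 -0.1 -0.15 0" --pt "0 0 -0.135 -0.22 0" --pt "0 0 -0.14 -0.287 0"

```text
clock: 10.87
eef_pos: [0.5323, 0.3039, 0.3678]
ee_rot: [-3.134, 0.008, 0.728]
wrist_force: [-0.6, 1.6, -0.9]
opening: 0.0315
```

```bash
python3 mv.py ".6385 .092 .36 .725"
```

```text
t10.87 [0.5323 0.3039 0.3678] [-3.134  0.008  0.728] F [-0.6  1.6 -0.9] op0.0315 q [ 0.17  0.54 -1.05  1.5   0.46  1.38 -1.75]
[-0.0618, 0.2288, 0.0078, 0.0034] rows 6.0
```

>>> servo_tool --pt "-0.01 0.038 0 0 0" --pt "-0.02 0.076 0 0 0" --pt "-0.03 0.114 0 0 0" --pt "-0.04 0.152 0 0 0" --pt "-0.05 0.19 0.004 0.003 0"

```text
clock: 11.28
eef_pos: [0.6221, 0.1269, 0.3634]
ee_rot: [-3.135, 0.007, 0.725]
wrist_force: [1.1, -0.2, -1.3]
opening: 0.0312
```

>>> servo_tool --pt "-0.01 0.035 0.005 0 0" --pt "-0.012 0.039 0.02 0 0" --pt "-0.012 0.039 0.04 0 0" --pt "-0.012 0.039 0.04 0 0"

```text
clock: 11.62
eef_pos: [0.6379, 0.0883, 0.3192]
ee_rot: [-3.132, 0.012, 0.724]
wrist_force: [-1.3, -0.7, -2.7]
opening: 0.0313
```

```bash
python3 mv.py ".6385 .092 .265 .725"; python3 -c "
from h import *
im,m=snap('scene','s3');im,m2=snap('top','t3')
a=cv2.imread('pics/s3.png')[120:270,240:400];b=cv2.imread('pics/t3.png')[130:280,270:430]
cv2.imwrite('pics/c7.png',cv2.resize(np.hstack([a,b]),None,fx=2.5,fy=2.5))"
```

```text
t11.62 [0.6379 0.0883 0.3192] [-3.132  0.012  0.724] F [-1.3 -0.7 -2.7] op0.0313 q [ 0.47  0.63 -0.97  1.47  0.52  1.34 -1.39]
[0.0029, -0.0024, 0.0542, -0.0012] rows 2.0
```

View pics/c7.png

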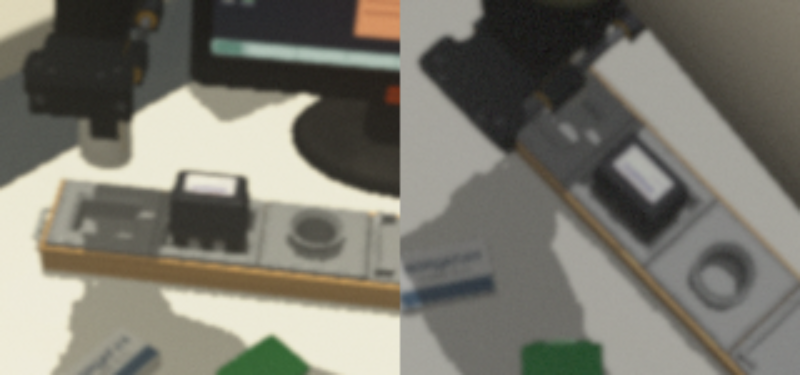

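The stamp is seated upright in its well. The bottle is held upright with its bottom at crop (80–131, 165), so I'll check its offset.

```bash
python3 - <<'E'
from h import *
m=viewer.camera_model('scene')
a=np.array([np.cos(.725),np.sin(.725)]);n=np.array([-a[1],a[0]])
Q=ray(m,np.array([(80,158),(131,162)])/2.5+[240,120],.10);print(np.linalg.norm(Q[0]-Q[1]))
d=Q.mean(0)[:2]-[.6382,.090];print(d@a,d@n)
E
python3 mv.py ".6390 .0925 .265 .725"
```

```text
0.0427411648380842
-0.0009991259642021103 0.006592398051694232
t11.72 [0.6382 0.0903 0.323 ] [-3.134  0.008  0.726] F [ 0.5  0.  -0.4] op0.0317 q [ 0.47  0.63 -0.97  1.46  0.52  1.34 -1.39]
[0.0021, -0.0011, 0.058, 0.0012] rows 2.0
```

>>> servo_tool --pt "0.002 -0.001 0.03 0 0" --pt "0.002 -0.001 0.058 0 0" --pt "0.002 -0.001 0.065 0 0" --pt "0.002 -0.001 0.07 0 0" --pt "0.002 -0.001 0.075 0 0"

```text
clock: 12.13
eef_pos: [0.6385, 0.093, 0.2495]
ee_rot: [-3.135, 0.007, 0.727]
wrist_force: [0.9, 0.6, -1.4]
opening: 0.0315
```

```bash
python3 mv.py ".639 .0925 .2295 .725"
```

```text
t12.13 [0.6385 0.093  0.2495] [-3.135  0.007  0.727] F [ 0.9  0.6 -1.4] op0.0315 q [ 0.44  0.7  -0.93  1.53  0.58  1.22 -1.43]
[-0.0, 0.0007, 0.02, 0.0018] rows 1.0
```

>>> servo_tool --pt "0 0.001 0.006 0 0" --pt "0 0.001 0.012 0 0" --pt "0 0.001 0.017 0 0" --pt "0 0.001 0.02 0 0" --pt "0 0.001 0.021 0 0"

```text
clock: 12.55
eef_pos: [0.6394, 0.0928, 0.2294]
ee_rot: [-3.135, 0.005, 0.727]
wrist_force: [-3.5, 0.0, 10.8]
opening: 0.0314
```

>>> servo_tool --pt "0 0 0 0 0.8" --pt "0 0 0 0 0.8" --pt "0 0 0 0 0.8" --pt "0 0 0 0 0.8" --pt "0 0 0 0 0.8"

```text
clock: 12.97
eef_pos: [0.6394, 0.0927, 0.2293]
ee_rot: [-3.135, 0.005, 0.727]
wrist_force: [-0.7, -0.1, 0.2]
opening: 0.0571
```

>>> servo_tool --pt "0 0 -0.025 0 1" --pt "0 0 -0.055 0 1" --pt "0 0 -0.09 0 1" --pt "0 0 -0.12 0 1" --pt "0 -0.02 -0.14 0 1"

```text
clock: 13.38
eef_pos: [0.6292, 0.1044, 0.3722]
ee_rot: [-3.138, 0.003, 0.721]
wrist_force: [0.6, 0.0, 0.8]
opening: 0.085
```

```bash
python3 mv.py ".634 .2855 .32 .725" ".634 .2855 .228 .725"
```

```text
t13.38 [0.6292 0.1044 0.3722] [-3.138e+00  3.000e-03  7.210e-01] F [0.6 0.  0.8] op0.0850 q [ 0.46  0.57 -1.    1.43  0.48  1.41 -1.4 ]
[0.1233, -0.1328, 0.0522, -0.0036] rows 5.0
[0.0, 0.0, 0.092, -0.0] rows 3.0
```

>>> servo_tool --pt "0.025 -0.027 0 0 1" --pt "0.05 -0.054 0 0 1" --pt "0.075 -0.081 0.015 0 1" --pt "0.1 -0.108 0.035 0 1" --pt "0.123 -0.133 0.052 0 1"

```text
clock: 13.8
eef_pos: [0.6331, 0.2875, 0.3196]
ee_rot: [-3.138, 0.003, 0.722]
wrist_force: [0.8, -0.1, 0.0]
opening: 0.087
```

>>> servo_tool --pt "0 0 0 0 1"

```text
clock: 13.88
eef_pos: [0.6296, 0.2946, 0.3158]
ee_rot: [-3.133, 0.006, 0.731]
wrist_force: [-1.4, 0.7, 0.8]
opening: 0.0872
```

```bash
python3 mv.py ".634 .2855 .228 .725"
```

```text
t13.88 [0.6296 0.2946 0.3158] [-3.133  0.006  0.731] F [-1.4  0.7  0.8] op0.0872 q [ 0.09  0.73 -0.95  1.32  0.58  1.38 -1.68]
[-0.0028, 0.0097, 0.0878, 0.0056] rows 3.0
```

>>> servo_tool --pt "-0.003 0.01 0 0.005 1" --pt "-0.003 0.01 0.02 0.005 1" --pt "-0.003 0.01 0.055 0.005 1" --pt "-0.003 0.01 0.088 0.005 1" --pt "-0.003 0.01 0.088 0.005 1"

```text
clock: 14.3
eef_pos: [0.6326, 0.2819, 0.2212]
ee_rot: [-3.132, 0.015, 0.724]
wrist_force: [-0.3, -0.5, -2.1]
opening: 0.087
```

>>> servo_tool --pt "0 0 0 0 0" --pt "0 0 0 0 0" --pt "0 0 0 0 0" --pt "0 0 0 0 0" --pt "0 0 0 0 0"

```text
clock: 14.72
eef_pos: [0.633, 0.2821, 0.2229]
ee_rot: [-3.133, 0.012, 0.724]
wrist_force: [0.4, 0.1, 0.6]
opening: 0.0616
```

>>> servo_tool --pt "0 0 0 0 0" --pt "0 0 0 0 0" --pt "0 0 0 0 0" --pt "0 0 0 0 0" --pt "0 0 0 0 0"

```text
clock: 15.13
eef_pos: [0.633, 0.2821, 0.223]
ee_rot: [-3.133, 0.012, 0.724]
wrist_force: [-0.6, -0.5, 0.3]
opening: 0.0285
```

>>> servo_tool --pt "0 0 0 0 0" --pt "0 0 0 0 0" --pt "0 0 0 0 0" --pt "0 0 0 0 0" --pt "0 0 0 0 0"

```text
clock: 15.55
eef_pos: [0.633, 0.2822, 0.223]
ee_rot: [-3.133, 0.012, 0.724]
wrist_force: [-0.6, 0.7, 1.6]
opening: 0.0252
```

```bash
python3 mv.py ".634 .2855 .36 .725" ".56 .14 .4 .725"
```

```text
t15.55 [0.633  0.2822 0.223 ] [-3.133  0.012  0.724] F [-0.6  0.7  1.6] op0.0252 q [ 0.1   0.81 -0.9   1.4   0.64  1.25 -1.7 ]
[0.003, -0.0018, -0.137, -0.0014] rows 4.0
[-0.1519, 0.0598, -0.04, -0.0] rows 5.0
```

>>> servo_tool --pt "0 0 -0.025 0 0" --pt "0 0 -0.06 0 0" --pt "0 0 -0.1 0 0" --pt "-0.01 0.005 -0.135 0 0" --pt "-0.03 0.015 -0.15 0 0"

```text
clock: 15.97
eef_pos: [0.6222, 0.254, 0.3783]
ee_rot: [-3.132, 0.006, 0.727]
wrist_force: [-0.0, -0.1, 0.7]
opening: 0.0253
```

```bash
python3 mv.py ".5017 -.0283 .37 .725"
```

```text
t15.97 [0.6222 0.254  0.3783] [-3.132  0.006  0.727] F [-0.  -0.1  0.7] op0.0253 q [ 0.18  0.64 -0.99  1.31  0.52  1.46 -1.61]
[-0.2776, 0.1308, 0.0083, 0.002] rows 8.0
```

>>> servo_tool --pt "-0.034 0.017 0 0 0" --pt "-0.07 0.033 0 0 0" --pt "-0.105 0.05 0 0 0" --pt "-0.14 0.066 0 0 0" --pt "-0.174 0.082 0 0 0"

```text
clock: 16.38
eef_pos: [0.5456, 0.0754, 0.3783]
ee_rot: [-3.133, 0.007, 0.726]
wrist_force: [0.8, -0.4, 0.2]
opening: 0.0254
```

>>> servo_tool --pt "-0.034 0.017 0 0 0" --pt "-0.065 0.033 0 0 0" --pt "-0.085 0.04 0.005 0 0" --pt "-0.092 0.04 0.008 0 0" --pt "-0.092 0.04 0.008 0 0"

```text
clock: 16.8
eef_pos: [0.5025, -0.0173, 0.3699]
ee_rot: [-3.133, 0.009, 0.723]
wrist_force: [-0.8, 1.0, 0.1]
opening: 0.0251
```

>>> servo_tool --pt "0 0 0 0 0" --pt "0 0 0 0 0"

```text
clock: 16.97
eef_pos: [0.5027, -0.0161, 0.3702]
ee_rot: [-3.133, 0.008, 0.725]
wrist_force: [-0.0, -0.4, -0.8]
opening: 0.0255
```

```bash
python3 mv.py ".5017 -.0283 .31 .725"
```

```text
t16.97 [ 0.5027 -0.0161  0.3702] [-3.133  0.008  0.725] F [-0.  -0.4 -0.8] op0.0255 q [ 0.96  0.25 -1.14  1.78  0.24  1.28 -1.09]
[-0.0089, 0.0085, 0.0602, -0.0001] rows 2.0
```

>>> servo_tool --pt "-0.009 0.0085 0.02 0 0" --pt "-0.009 0.0085 0.05 0 0" --pt "-0.009 0.0085 0.07 0 0" --pt "-0.009 0.0085 0.07 0 0" --pt "-0.009 0.0085 0.07 0 0"

```text
clock: 17.38
eef_pos: [0.501, -0.0269, 0.3002]
ee_rot: [-3.131, 0.008, 0.727]
wrist_force: [0.3, 0.6, 0.5]
opening: 0.0252
```

```bash
python3 mv.py ".5017 -.0283 .27 .725"; python3 -c "
from h import *
im,m=snap('scene','s4');im,m2=snap('top','t4')
a=cv2.imread('pics/s4.png')[140:270,260:420];b=cv2.imread('pics/t4.png')[160:290,310:470]
cv2.imwrite('pics/c8.png',cv2.resize(np.hstack([a,b]),None,fx=2.5,fy=2.5))"
```

```text
t17.38 [ 0.501  -0.0269  0.3002] [-3.131  0.008  0.727] F [0.3 0.6 0.5] op0.0252 q [ 0.92  0.34 -1.09  1.86  0.32  1.15 -1.13]
[-0.0004, 0.0015, 0.0302, 0.0025] rows 1.0
```

View pics/c8.png

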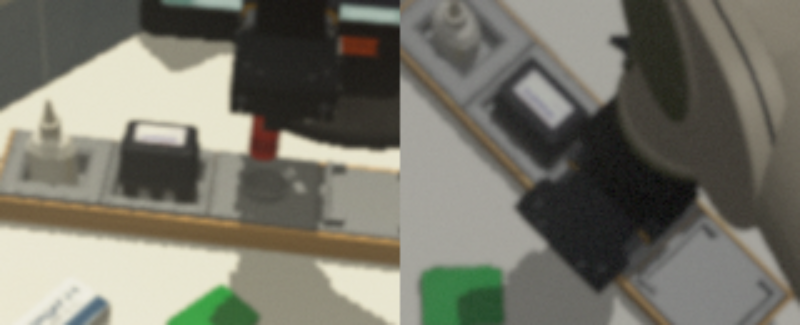

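The bottle and stamp sit upright in their wells. The stick's bottom is at crop (264,157), above the shaded collar at about (269,183).

```bash
python3 - <<'E'
from h import *
m=viewer.camera_model('scene')
a=np.array([np.cos(.725),np.sin(.725)]);n=np.array([-a[1],a[0]])
g=lambda P:np.array(P)/2.5+[260,140]
b=ray(m,g([(252,156),(277,158)]),.077).mean(0)[:2]
im=cv2.imread('pics/scene0.png'); 
# collar from initial image c2 crop: ellipse centre (529,97)/3+(190,180)
w=ray(m,np.array([(529,97)])/3+[190,180],.046)[0,:2]
print('stick near-bottom',b,'well',w); r=np.array([.501,-.0269])
print('stick rel TCP',(b-r)@a,(b-r)@n,'well rel TCP',(w-r)@a,(w-r)@n)
E
python3 mv.py ".5025 -.0275 .255 .725"
```

```text
stick near-bottom [ 0.49728721 -0.01823676] well [ 0.49696586 -0.02359857]
stick rel TCP 0.002965879715766462 0.008946516030656609 well rel TCP -0.0008302627862800488 0.0051462991613532155
t17.48 [ 0.5016 -0.0273  0.3017] [-3.134  0.007  0.726] F [ 0.7 -0.2 -0.5] op0.0254 q [ 0.92  0.34 -1.09  1.86  0.32  1.15 -1.13]
[0.0005, 0.0008, 0.0467, 0.0015] rows 2.0
```

>>> servo_tool --pt "-0.002 0 0.015 0 0" --pt "-0.002 0 0.03 0 0" --pt "-0.002 0 0.04 0 0" --pt "-0.002 0 0.045 0 0" --pt "-0.002 0 0.05 0 0"

```text
clock: 17.9
eef_pos: [0.5, -0.0284, 0.2521]
ee_rot: [-3.135, 0.006, 0.727]
wrist_force: [-0.1, -1.5, 0.3]
opening: 0.0254
```

```bash
python3 mv.py ".5003 -.0285 .2315 .725"
```

```text
t17.90 [ 0.5    -0.0284  0.2521] [-3.135  0.006  0.727] F [-0.1 -1.5  0.3] op0.0254 q [ 0.87  0.4  -1.04  1.91  0.39  1.06 -1.18]
[0.0002, 0.0003, 0.0206, 0.0016] rows 1.0
```

>>> servo_tool --pt "0 0 0.006 0 0" --pt "0 0 0.012 0 0" --pt "0 0 0.017 0 0" --pt "0 0 0.02 0 0" --pt "0 0 0.021 0 0"

```text
clock: 18.32
eef_pos: [0.4998, -0.0284, 0.2307]
ee_rot: [-3.134, 0.006, 0.727]
wrist_force: [-1.2, 0.1, 6.2]
opening: 0.0251
```

>>> servo_tool --pt "0 0 0 0 0.8" --pt "0 0 0 0 0.8" --pt "0 0 0 0 0.8" --pt "0 0 0 0 0.8" --pt "0 0 0 0 0.8"

```text
clock: 18.73
eef_pos: [0.4998, -0.0283, 0.2308]
ee_rot: [-3.134, 0.006, 0.727]
wrist_force: [0.1, 0.5, -0.1]
opening: 0.0508
```

>>> servo_tool --pt "0 0 -0.025 0 1" --pt "0 0 -0.055 0 1" --pt "0 0 -0.09 0 1" --pt "0 0 -0.12 0 1" --pt "0 -0.02 -0.14 0 1"

```text
clock: 19.15
eef_pos: [0.4893, -0.0157, 0.3738]
ee_rot: [-3.136, 0.004, 0.723]
wrist_force: [-0.7, -0.5, 1.1]
opening: 0.0826
```

```bash
python3 mv.py ".432 .0995 .26 1.58"
```

```text
t19.15 [ 0.4893 -0.0157  0.3738] [-3.136  0.004  0.723] F [-0.7 -0.5  1.1] op0.0826 q [ 1.01  0.2  -1.16  1.8   0.19  1.27 -1.05]
[0.0333, -0.1243, 0.1138, -0.8569] rows 7.0
```

>>> servo_tool --pt "0.007 -0.025 0.01 -0.12 1" --pt "0.014 -0.05 0.02 -0.24 1" --pt "0.021 -0.075 0.03 -0.36 1" --pt "0.028 -0.1 0.05 -0.48 1" --pt "0.033 -0.124 0.07 -0.6 1"

```text
clock: 19.57
eef_pos: [0.4311, 0.1004, 0.3042]
ee_rot: [-3.138, 0.0, 1.329]
wrist_force: [0.1, 0.5, -0.5]
opening: 0.0872
```

>>> servo_tool --pt "0 0 0.01 -0.12 1" --pt "0 0 0.03 -0.24 1" --pt "0 0 0.04 -0.25 1" --pt "0 0 0.04 -0.25 1"

```text
clock: 19.9
eef_pos: [0.4302, 0.1001, 0.2626]
ee_rot: [-3.134, -0.001, 1.576]
wrist_force: [-0.5, -0.1, -0.6]
opening: 0.0868
```

```bash
python3 mv.py ".432 .0993 .215 1.57"
```

```text
t19.90 [0.4302 0.1001 0.2626] [-3.134e+00 -1.000e-03  1.576e+00] F [-0.5 -0.1 -0.6] op0.0868 q [ 0.87  0.32 -1.3   2.04  0.35  1.05 -0.6 ]
[-0.0008, 0.0018, 0.0476, 0.0063] rows 2.0
```

>>> servo_tool --pt "-0.001 0.002 0.02 0.006 1" --pt "-0.001 0.002 0.04 0.006 1" --pt "-0.001 0.002 0.06 0.006 1" --pt "-0.001 0.002 0.062 0.006 1" --pt "-0.001 0.002 0.062 0.006 1"

```text
clock: 20.32
eef_pos: [0.4318, 0.0992, 0.2009]
ee_rot: [-3.133, -0.002, 1.568]
wrist_force: [0.2, -0.1, -0.0]
opening: 0.0865
```

```bash
python3 mv.py ".432 .0993 .187 1.57"
```

```text
t20.32 [0.4318 0.0992 0.2009] [-3.133e+00 -2.000e-03  1.568e+00] F [ 0.2 -0.1 -0. ] op0.0865 q [ 0.73  0.43 -1.17  2.08  0.48  0.95 -0.71]
[0.0001, 0.0002, 0.0139, -0.0023] rows 1.0
```

>>> servo_tool --pt "0 0 0.005 0 1" --pt "0 0 0.01 0 1" --pt "0 0 0.0135 0 0" --pt "0 0 0.0135 0 0" --pt "0 0 0.0135 0 0"

```text
clock: 20.73
eef_pos: [0.4317, 0.0992, 0.1875]
ee_rot: [-3.133, -0.002, 1.567]
wrist_force: [-0.7, 0.3, -0.5]
opening: 0.0744
```

>>> servo_tool --pt "0 0 0 0 0" --pt "0 0 0 0 0" --pt "0 0 0 0 0" --pt "0 0 0 0 0" --pt "0 0 0 0 0"

```text
clock: 21.15
eef_pos: [0.4318, 0.0992, 0.1876]
ee_rot: [-3.133, -0.002, 1.567]
wrist_force: [0.1, 0.4, 2.1]
opening: 0.0453
```

>>> servo_tool --pt "0 0 0 0 0" --pt "0 0 0 0 0" --pt "0 0 0 0 0"

```text
clock: 21.4
eef_pos: [0.4318, 0.0992, 0.1876]
ee_rot: [-3.133, -0.002, 1.567]
wrist_force: [-1.1, 0.6, 1.1]
opening: 0.0453
```

```bash
python3 mv.py ".432 .0993 .27 1.57" ".435 -.0883 .29 .725"
```

```text
t21.40 [0.4318 0.0992 0.1876] [-3.133e+00 -2.000e-03  1.567e+00] F [-1.1  0.6  1.1] op0.0453 q [ 0.7   0.45 -1.15  2.09  0.51  0.93 -0.73]
[0.0001, 0.0002, -0.0824, -0.0026] rows 2.0
[-0.1876, 0.0031, -0.02, 0.845] rows 7.0
```

>>> servo_tool --pt "0 0 -0.025 0 0" --pt "0 0 -0.06 0 0" --pt "0 0 -0.095 0 0" --pt "0 0 -0.12 0.1 0" --pt "-0.01 0 -0.13 0.2 0"

```text
clock: 21.82
eef_pos: [0.4334, 0.0912, 0.3206]
ee_rot: [-3.137, -0.002, 1.366]
wrist_force: [0.4, 0.1, -1.0]
opening: 0.045
```

```bash
python3 mv.py ".4345 -.0878 .31 .725"
```

```text
t21.82 [0.4334 0.0912 0.3206] [-3.137e+00 -2.000e-03  1.366e+00] F [ 0.4  0.1 -1. ] op0.0450 q [ 1.    0.17 -1.37  1.97  0.18  1.14 -0.64]
[-0.175, 0.0375, 0.0106, 0.641] rows 6.0
```

>>> servo_tool --pt "-0.02 0.004 0.01 0.08 0" --pt "-0.05 0.011 0.015 0.17 0"

```text
clock: 21.98
eef_pos: [0.434, 0.0415, 0.3063]
ee_rot: [-3.139, -0.001, 1.196]
wrist_force: [-0.0, -0.2, -0.0]
opening: 0.0454
```

```bash
python3 mv.py ".4345 -.0878 .30 .725"
```

```text
t21.98 [0.434  0.0415 0.3063] [-3.139e+00 -1.000e-03  1.196e+00] F [-0.  -0.2 -0. ] op0.0454 q [ 1.08  0.15 -1.32  2.01  0.16  1.1  -0.69]
[-0.1201, 0.0479, 0.0063, 0.4708] rows 4.0
```

q3 is moving away from its limit, so I'll continue.

>>> servo_tool --pt "-0.025 0.01 0 0.1 0" --pt "-0.055 0.022 0 0.2 0" --pt "-0.085 0.034 0.003 0.3 0" --pt "-0.11 0.044 0.006 0.4 0" --pt "-0.12 0.048 0.006 0.47 0"

```text
clock: 22.4
eef_pos: [0.434, -0.0917, 0.2994]
ee_rot: [-3.139, 0.001, 0.716]
wrist_force: [-0.9, -0.4, -1.3]
opening: 0.045
```

>>> servo_tool --pt "0 0 0 0 0" --pt "0 0 0 0 0"

```text
clock: 22.57
eef_pos: [0.4338, -0.0921, 0.2992]
ee_rot: [-3.138, 0.002, 0.716]
wrist_force: [-0.1, 0.8, 0.0]
opening: 0.0452
```

```bash
python3 mv.py ".4345 -.0878 .265 .725"
```

```text
t22.57 [ 0.4338 -0.0921  0.2992] [-3.138e+00  2.000e-03  7.160e-01] F [-0.1  0.8  0. ] op0.0452 q [ 1.22  0.15 -1.15  2.    0.16  1.09 -0.86]
[0.0033, -0.0028, 0.0342, -0.0088] rows 1.0
```

>>> servo_tool --pt "0.003 -0.003 0.02 -0.009 0" --pt "0.003 -0.003 0.045 -0.009 0" --pt "0.003 -0.003 0.055 -0.009 0" --pt "0.003 -0.003 0.055 -0.009 0" --pt "0.003 -0.003 0.055 -0.009 0"

```text
clock: 22.98
eef_pos: [0.4341, -0.0867, 0.2446]
ee_rot: [-3.137, 0.001, 0.728]
wrist_force: [1.3, 1.5, 0.5]
opening: 0.0454
```

```bash
python3 mv.py ".4345 -.0878 .217 .725"; python3 -c "
from h import *
im,m=snap('scene','s5');im,m2=snap('top','t5')
a=cv2.imread('pics/s5.png')[160:280,320:450];b=cv2.imread('pics/t5.png')[210:330,370:500]
cv2.imwrite('pics/c9.png',cv2.resize(np.hstack([a,b]),None,fx=3,fy=3,interpolation=2))"
```

```text
t22.98 [ 0.4341 -0.0867  0.2446] [-3.137e+00  1.000e-03  7.280e-01] F [1.3 1.5 0.5] op0.0454 q [ 1.13  0.27 -1.11  2.06  0.28  0.99 -0.97]
[-0.0004, 0.0011, 0.0276, 0.0031] rows 1.0
```

View pics/c9.png

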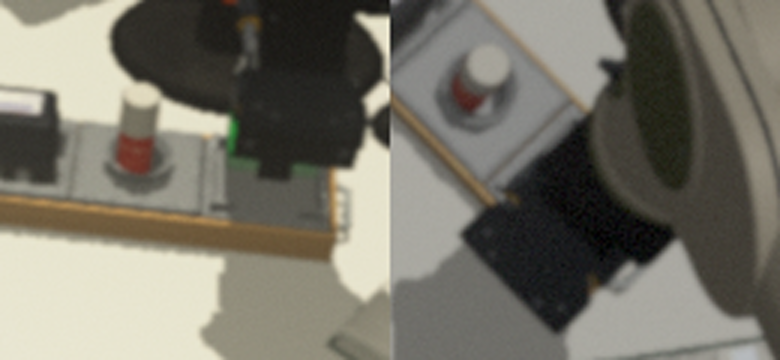

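The stick stands in its collar. The green box edge shows from about (229,157) to (325,168), and I'll measure that.

```bash
python3 - <<'E'
from h import *
m=viewer.camera_model('scene');im=cv2.imread('pics/s5.png')
hsv=cv2.cvtColor(im,cv2.COLOR_BGR2HSV);k=cv2.inRange(hsv,(45,60,25),(85,255,255));k[:195]=0;k[230:]=0;k[:,:380]=0;k[:,450:]=0
for v in range(196,222): 
    u=np.where(k[v])[0]
    if len(u): print(v,u.tolist())
a=np.array([np.cos(.725),np.sin(.725)]);n=np.array([-a[1],a[0]])
Q=ray(m,np.array([(229,157),(325,169)])/3+[320,160],.06)[:,:2];print(np.linalg.norm(Q[0]-Q[1]),(Q.mean(0)-[.4341,-.0867])@a,(Q.mean(0)-[.4341,-.0867])@n)
# tray brackets outer foot corners in initial scene crop c2
im0=np.array([(616,83),(700,92),(612,148),(705,160)])/3+[190,180]
W=ray(m,im0,.036)[:,:2];print('tray',W.mean(0),(W.mean(0)-[.4345,-.0878])@a,(W.mean(0)-[.4345,-.0878])@n)
E
```

```text
196 [396]
197 [396, 397]
198 [397, 398]
199 [397, 398, 399]
200 [397, 398, 399]
201 [396, 397, 398, 399]
202 [396, 397, 398, 399]
203 [396, 397, 398, 399]
204 [396, 397, 398, 399]
205 [396, 397, 398, 399]
206 [396, 397, 398, 399]
207 [395, 396, 397, 398]
208 [395, 396, 397, 398]
209 [395, 396, 397, 398]
210 [396, 397, 398]
211 [396, 397, 398]
212 [396, 397, 398, 399, 400, 401, 402, 403]
213 [396, 397, 398, 399, 400, 401, 402, 403, 404, 405]
214 [397, 398, 399, 400, 401, 402, 403, 404, 405, 418, 419, 420, 421]
215 [399, 400, 402, 403, 404, 405, 417, 418, 419, 420, 421, 422, 423]
216 [417, 418, 419, 420, 421, 422, 423, 424]
217 [418, 419, 421, 422, 423]
0.06626978766563134 -0.006032078464275966 0.011410352685234965
tray [ 0.42795728 -0.08581926] -0.003583721140261738 0.005821295036906324
```

>>> servo_tool --pt "0.001 0.001 0.008 0.003 0" --pt "0.001 0.001 0.015 0.003 0" --pt "0.001 0.001 0.02 0.003 0" --pt "0.001 0.001 0.023 0.003 0"

```text
clock: 23.42
eef_pos: [0.4356, -0.0874, 0.2216]
ee_rot: [-3.139, 0.001, 0.724]
wrist_force: [-1.2, 0.2, -1.1]
opening: 0.0456
```

```bash
python3 mv.py ".435 -.087 .2176 .725"
```

```text
t23.42 [ 0.4356 -0.0874  0.2216] [-3.139e+00  1.000e-03  7.240e-01] F [-1.2  0.2 -1.1] op0.0456 q [ 1.09  0.31 -1.07  2.07  0.34  0.95 -1.02]
[-0.0002, -0.0007, 0.004, -0.0014] rows 1.0
```

>>> servo_tool --pt "0 0 0.003 0 0" --pt "0 0 0.004 0 0" --pt "0 0 0.0045 0 0"

```text
clock: 23.67
eef_pos: [0.4357, -0.0873, 0.2175]
ee_rot: [-3.138, 0.002, 0.724]
wrist_force: [-7.9, 0.5, 20.8]
opening: 0.0454
```

>>> servo_tool --pt "0 0 0 0 0.8" --pt "0 0 0 0 0.8" --pt "0 0 0 0 0.8" --pt "0 0 0 0 0.8" --pt "0 0 0 0 0.8"

```text
clock: 24.08
eef_pos: [0.4357, -0.0873, 0.2174]
ee_rot: [-3.138, 0.002, 0.724]
wrist_force: [0.3, -0.0, 0.1]
opening: 0.0667
```

>>> servo_tool --pt "0 0 -0.015 0 0.8" --pt "0 0 -0.04 0 0.8" --pt "0 0 -0.08 0 0.8" --pt "0 0 -0.12 0 0.8" --pt "-0.02 0 -0.15 0 0.8"

```text
clock: 24.5
eef_pos: [0.423, -0.0984, 0.3701]
ee_rot: [-3.139, -0.002, 0.729]
wrist_force: [0.4, -1.9, 0.6]
opening: 0.0694
```

>>> servo_tool --pt "-0.03 0 -0.02 0 0.8" --pt "-0.06 0 -0.05 0 0.8" --pt "-0.09 0 -0.08 0 0.8" --pt "-0.1 0 -0.1 0 0.8" --pt "-0.1 0 -0.1 0 0.8"

```text
clock: 24.92
eef_pos: [0.3472, -0.1671, 0.4737]
ee_rot: [3.138, -0.001, 0.724]
wrist_force: [0.5, -1.3, 0.0]
opening: 0.0692
```

```bash
python3 mv.py; python3 -c "
from h import *
import pickle
im,m=snap('wrist','w9');pickle.dump(m,open('w9.pkl','wb'));snap('scene','s9');snap('top','t9')
a=cv2.imread('pics/s9.png')[140:360,200:450];b=cv2.imread('pics/t9.png')[140:340,200:480]
o=np.zeros((600,800,3),'u1');o[:264,:300]=cv2.resize(a,(300,264));o[:286,310:710]=cv2.resize(b,(400,286),interpolation=2)
w=cv2.imread('pics/w9.png')[:300,:];o[290:600,:661]=cv2.resize(w,(661,310));cv2.imwrite('pics/c10.png',o)"
```

```text
t24.92 [ 0.3472 -0.1671  0.4737] [ 3.138e+00 -1.000e-03  7.240e-01] F [ 0.5 -1.3  0. ] op0.0692 q [ 1.44 -0.31 -0.88  1.87 -0.24  1.47 -0.23]
```

View pics/c10.png

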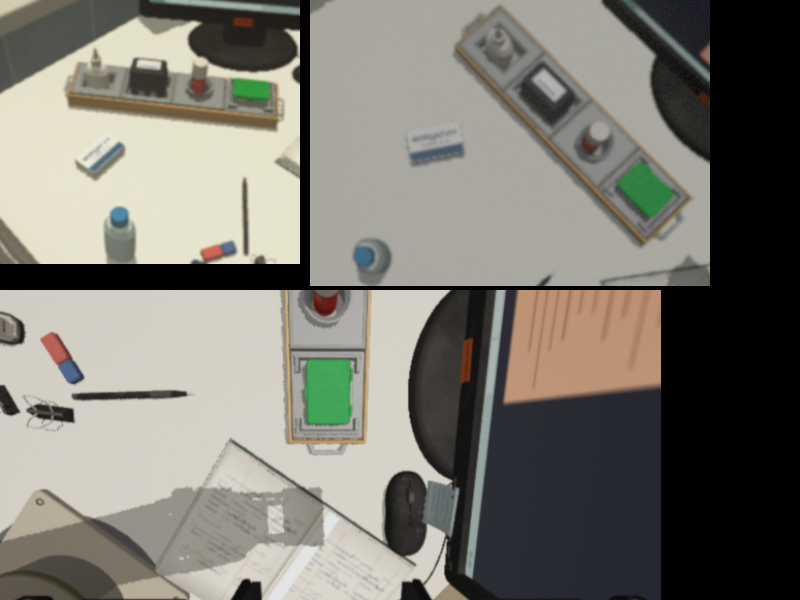

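>>> servo_tool --pt "0 0 0 0 0.8" --pt "0 0 0 0 0.8" --pt "0 0 0 0 0.8"

```text
clock: 25.32
eef_pos: [0.3489, -0.1644, 0.4686]
ee_rot: [-3.137, -0.001, 0.73]
wrist_force: [0.6, -0.7, -0.5]
opening: 0.0695
```

```bash
python3 -c "
from h import *
a=cv2.imread('pics/top0.png').astype(int)[225:340,225:310];b=cv2.imread('pics/t9.png').astype(int)[225:340,225:310]
d=abs(a-b).max(2);print('gel/carton diff px>40: carton',(d[0:35,40:]>40).sum(),'gel',(d[80:110,5:35]>40).sum())
print(env.sign_off())"
```

```text
gel/carton diff px>40: carton 0 gel 40
the job is handed in; nothing more can be done
None
```

All four things are back in the caddy, and I handed the job in at about 25 s on the robot's clock; the hand-in reported no verdict.

- **Seating:** each piece met the floor or flat top within about 1 mm of the height expected when fully down, with contact forces of 6 to 21 N.
- **Final pictures:** the scene, top and wrist views show the stamp, glue bottle and glue stick upright in their wells. The clip box lies lid-up inside its rim, and the arm is clear of everything.
- **Carton:** a before/after check of the top picture found no change.
- **Gel bottle:** the same check flagged 40 changed pixels near it, and I handed in without following them up. The window borders the stamp's old place, so they are probably the removed stamp and its shadow. The bottle looks upright and unmoved, but I did not measure its position again.
- **Disagreement between cameras:** the scene camera differed from the wrist camera by 3 to 6 mm. I relied mainly on the wrist views, and nothing jammed on the way in.

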